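# Pack two soap bars with the tongs

## Task

Take the sprung tongs from their holder and use them to pack the green and the orange soap bar from the wooden crate into the open gift carton, one lying flat in each compartment, each lowered to the bottom before it is let go. The bare soap may be touched with the tongs only; leave the white bar and the bottles and jar around undisturbed. Finish by standing the tongs back in their holder.

Things in the scene. Friction and masses are not known exactly. Their poses are not given: they have to be found in the camera images.
- tongs_grip (a point): Sprung steel tongs, 160 mm tall, 90 g, upright in the holder, tips down, steel bow on top. Point on the mid-plane between the blue grip plates (22 mm wide along x, from 90 to 135 mm above the tip ends), 112 mm above the tip ends, 48 mm below the bow's top: gripped here from above. z up; y = closing direction, either way round alike. Free, they are 49 mm over the plates; on a bar 42 mm.
- tongs_tips (a point): Point midway between the tip ends, 112 mm straight below tongs_grip. Arms are flat strips 20 mm wide (x), 5 mm thick, hinged 150 mm above the tip ends. Tip ends, free: 56 mm apart inside, 66 mm outside; on a bar: arms parallel, 26 and 36 mm. 1 mm of squeeze over the blue plates shuts the tips by about 3.8 mm.
- tongs_left (a joint): Angle by which each tong arm is squeezed inward (the other mirrors it): 0 = sprung fully open, 0.10 rad = parallel, on a bar, 0.15 = stop. Tip gap about 56 mm - 300 mm per rad. The spring pushes out on each finger with about 7 N at 0 and 13 N at 0.10; 40 N of grip holds a bar well, 20 N just. Squeezed by 2 to 4 mm, the tongs are held safely with their tips open.
- holder_floor (a point): Centre of the inner floor of the fixed black holder (6 mm above the table), an open-topped box 60 mm high, 74 mm (y) by 30 mm (x) inside, walls 4 mm, on a base plate 70 mm (x) by 110 mm (y). z is up. The tongs stand on this floor, their closing direction along y.
- crate_floor (a point): Centre of the inner floor of the fixed open wooden crate (6 mm above the table); crate 110 mm (x) by 176 mm (y) outside, 38 mm high, walls 6 mm. The three soap bars lie in it in a row along y, 48 mm apart (22 mm between bars), in any order, each with its length roughly along the crate's x.
- bar_green_center (a point): Centre of the green soap bar, 70 mm long (x), 26 mm wide (y), 30 mm high (z), 40 to 85 g, lying on the crate floor.
- bar_orange_center (a point): Centre of the orange soap bar; same size and axes as the green one.
- bar_white_center (a point): Centre of the white soap bar, to be left alone; same size and axes as the green one.
- carton_left (a point): Centre of the inner floor (4 mm above the table) of the +y compartment of the fixed open cardboard carton. Each compartment is 96 mm (x) by 62 mm (y) inside; walls and the divider between the two compartments are 4 mm thick, top edges 45 mm above the table. z is up.
- carton_right (a point): The same for the -y compartment, 66 mm away.
- lotion: Bystander: pink lotion bottle with a white pump, 52 mm in diameter, 165 mm high, standing loose beside the crate on the robot's side. Origin at the centre of its underside.
- spray: Bystander: amber glass spray bottle with a white cap, 44 mm in diameter, 150 mm high, standing loose between the crate and the carton. Origin at the centre of its underside.
- jar: Bystander: white cream jar with red cap, 60 mm in diameter, 55 mm high, standing loose just beyond the carton. Origin at the centre of its underside.

How it is judged:
By the outcome, as a careful person would: the job done as asked, in the order asked, and still so for the second after the job is handed in, with the robot touching nothing.
It also fails if it takes over 67 s, if anything falls off the work surface, if the arm or the gripper's body presses on something with over 40 N, if the wrist force passes 120 N, or if a joint passes its speed limit or range.

## Robot

A 6-joint arm with a two-finger parallel gripper is mounted at the origin on the work surface. World frame = base frame: x ahead of the robot, y to its left, z up, the work surface at z = 0. Lengths are in m, angles in rad, forces in N, time in s.
With the tool pointing down it reaches from about 0.35 to 0.925 m from the base axis. Payload 6.4 kg.
Tool frame: the origin (TCP) lies on the centre line of the jaws, within the pads' length; the fingertips stand 14 mm ahead of it and the grasp point (between the pads) lies 5 mm behind it; z points along the fingers, y is the direction in which the jaws open and shut (so a half turn about z gives the same grasp; the last joint's range is limited). The gripper opens to 94 mm and grips with 3 to 60 N. Pads are 16 mm wide; open, the fingers measure 119 mm over their backs; the gripper's body (75 mm by 177 mm) begins 78 mm behind the grasp point.
Start: joints at [1.097, 0.245, 1.558, -0, 1.339, -0.174], TCP at [0.192, 0.621, 0.18] pointing down, gripper open.
Joint ranges: [-3.13, 3.13], [-1.02, 2.26], [0.13, 2.54], [-0.95, 4.09], [0.21, 2.88], [-2.74, 2.74]. Speed limits (rad/s): [2.57, 2.57, 3.14, 3.14, 3.14, 3.14].

## Interface

Orientations are given as a 3x3 rotation matrix whose columns are the frame's x, y, z axes.
In Python, from cell import bot gives the robot as it stands. The module is installed in compiled form; this text tells all that it offers.
- The arm moves only by the tool jog_arm, never from a script. Its argument "plan" is a list of rows, each an object with "xyz": the shift along the tool's x, y, z in mm, a list of three; "twist": the turn about the tool's z in rad; "fingers": the closure in counts, from 0 (fully open) to 255 (shut). In form: [{"xyz": [dx, dy, dz], "twist": twist, "fingers": fingers}, ...]. A call has 1 to 12 rows; each row is the pose to reach, as a shift and turn from the pose measured when the call began, along the tool's axes at that moment; what a row does not reach only later rows make up. A row lasts 1/12 s, in which the tool goes at most 41.7 mm and 7.16 degrees, less where a joint would pass 70% of its speed; a pose out of reach is approached as far as the arm can. A call with a gripper value outside its range is refused whole. The fingers move at their own pace and stop on an object; "squeeze" is the grip in N (left out, the last holds). Time passes only in rows, so rows that repeat a pose let the fingers close. It gives the time, the measured TCP pose, the force and the opening at its end, in the units of the state.
- bot.get_obs(): the state, without advancing time (a new reading comes with each control period).
- bot.camera(name): name is "scene" or "top"; returns a dict with "image" (420x560x3 uint8, red, green, blue), "camera_matrix" (3x3 intrinsics, pixels), "world_to_cam" (4x4, takes a point from world to camera coordinates). Camera axes: x right, y down, z forward; pixel columns grow to the right and rows downward; lengths in m; the calibration is good to about 2 mm. A picture is of the moment at which its call begins. There is no depth.
- bot.sign_off(): hands the job in, once; it reports no verdict.
The state is a dict: "time": time; "joint_pos": joint angles; "qd": joint speeds; "effort": joint torques, N m; "eef_pos": TCP position; "eef_rot": TCP orientation; "contact_force": force on the tool from outside, world axes, zero at the start; "wrist_torque": the same for the moment, N m; "gripper_width": opening from 0.0 (shut) to 1.0 (fully open).
Only numpy, scipy, OpenCV 4.12 (cv2) and the standard library are available. Lean on these libraries where they do the work, as an engineer would, in place of code of your own. Each camera call takes 0.05 s, during which the arm holds its last target.

## Working session

There is one attempt and no reset: what is moved stays moved. The work goes in short steps, Python scripts to look and compute and a tool call to move; the robot and the scene stay as the last step left them, time stands still between calls to the robot, and variables do not carry over. Pictures are saved under pics/ and viewed, and the job is handed in when it is done.

Besides the shell and the picture viewer there is one more tool, called after ">>>" as a command line: name --argument value ..., lists and objects as JSON in quotes. jog_arm: Moves the arm, as the interface text tells. Its arguments: {"type":"object","properties":{"plan":{"type":"array","items":{"type":"object","properties":{"xyz":{"type":"array","items":{"type":"number"}},"twist":{"type":"number"},"fingers":{"type":"number"}}}},"squeeze":{"type":"number"}},"required":["plan"]}

```bash
mkdir -p pics; python3 - <<'E'
from cell import bot
import cv2,numpy as np,pickle
o=bot.get_obs()
for k,v in o.items(): print(k,np.round(v,4).tolist())
d={}
for n in("scene","top"):
    c=bot.camera(n);d[n]=c
    cv2.imwrite(f"pics/{n}0.png",c["image"][:,:,::-1])
    print(n,np.round(c["camera_matrix"],2).tolist(),np.round(c["world_to_cam"],4).tolist())
pickle.dump(d,open("cam0.pkl","wb"))
E
```

```text
time 0.0
joint_pos [1.0969, 0.2458, 1.559, -0.0, 1.3387, -0.1741]
qd [0.0012, -0.0002, 0.001, -0.0026, 0.0018, -0.0018]
effort [-0.0006, -41.5857, -31.4592, 0.0684, 0.0334, -0.0002]
eef_pos [0.1917, 0.6204, 0.1787]
eef_rot [[-0.9554, 0.2954, -0.0008], [0.2954, 0.9554, -0.0017], [0.0003, -0.0018, -1.0]]
contact_force [0.2082, 0.6425, -0.2177]
wrist_torque [-0.0594, 0.0129, 0.004]
gripper_width 1.0021
scene [[397.23, 0.0, 282.55], [0.0, 397.23, 207.03], [0.0, 0.0, 1.0]] [[0.5273, 0.8496, 0.0034, -0.3002], [0.6937, -0.4282, -0.5791, -0.2963], [-0.4906, 0.3078, -0.8152, 1.1116], [0.0, 0.0, 0.0, 1.0]]
top [[531.73, 0.0, 280.01], [0.0, 531.73, 216.86], [0.0, 0.0, 1.0]] [[0.0099, -0.9999, 0.0056, -0.0271], [-0.9809, -0.0108, -0.1941, 0.544], [0.1941, -0.0036, -0.981, 1.1095], [0.0, 0.0, 0.0, 1.0]]
```

View pics/scene0.png

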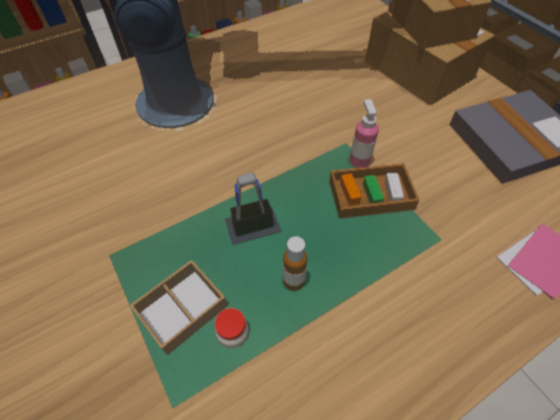

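View pics/top0.png

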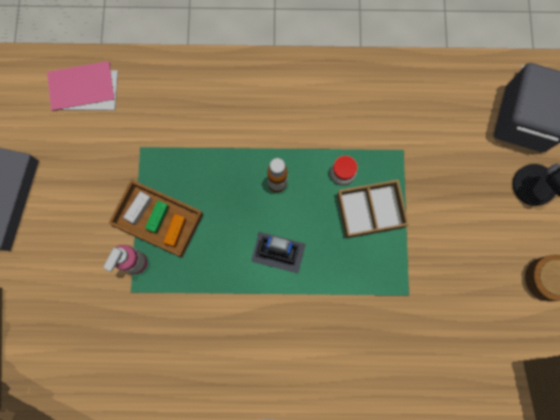

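```bash
python3 - <<'E'
import cv2,pickle,numpy as np
d=pickle.load(open("cam0.pkl","rb"))
t=d["top"]["image"][:,:,::-1];s=d["scene"]["image"][:,:,::-1]
def crop(im,x,y,w,h,k,n): cv2.imwrite(n,cv2.resize(im[y:y+h,x:x+w],None,fx=k,fy=k,interpolation=cv2.INTER_CUBIC))
crop(t,100,170,110,110,5,"pics/tc.png")
crop(t,245,140,170,120,4.7,"pics/th.png")
crop(s,120,150,140,200,3,"pics/sh.png")
crop(s,320,90,110,130,4.5,"pics/sc.png")
E
```

```text
(no output)
```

View pics/tc.png

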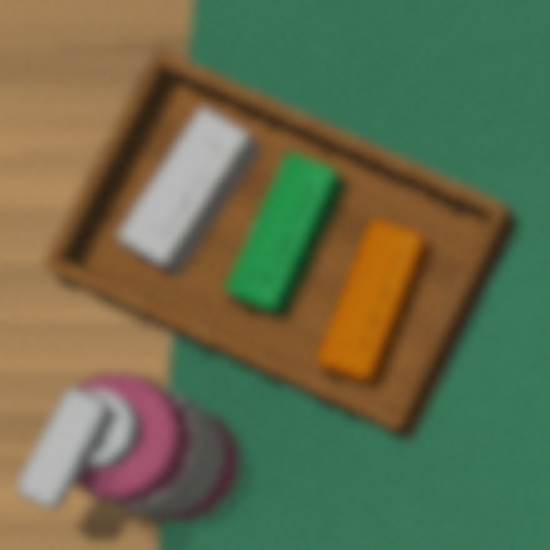

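View pics/th.png

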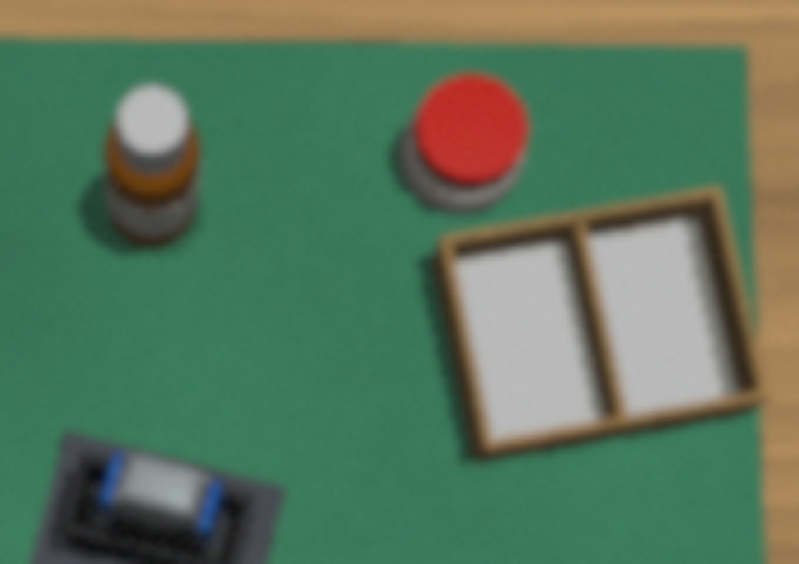

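View pics/sh.png

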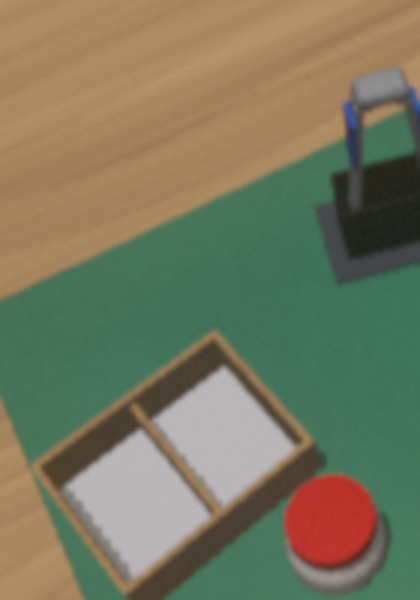

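View pics/sc.png

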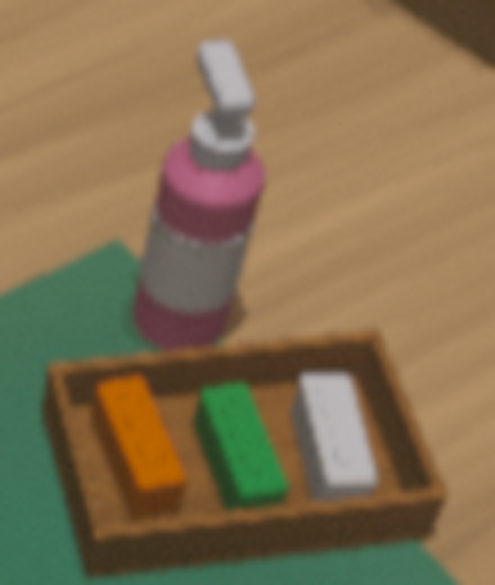

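```bash
python3 - <<'E'
import cv2,pickle,numpy as np
d=pickle.load(open("cam0.pkl","rb"))
t=d["top"]["image"][:,:,::-1];s=d["scene"]["image"][:,:,::-1]
def crop(im,x,y,w,h,k): return cv2.resize(im[y:y+h,x:x+w],None,fx=k,fy=k,interpolation=cv2.INTER_CUBIC)
cv2.imwrite("pics/h2.png",np.clip(crop(t,240,220,80,60,9)*1.5,0,255).astype('u1'))
cv2.imwrite("pics/h3.png",np.clip(crop(s,215,165,75,85,7)*1.5,0,255).astype('u1'))
E
```

```text
(no output)
```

View pics/h2.png

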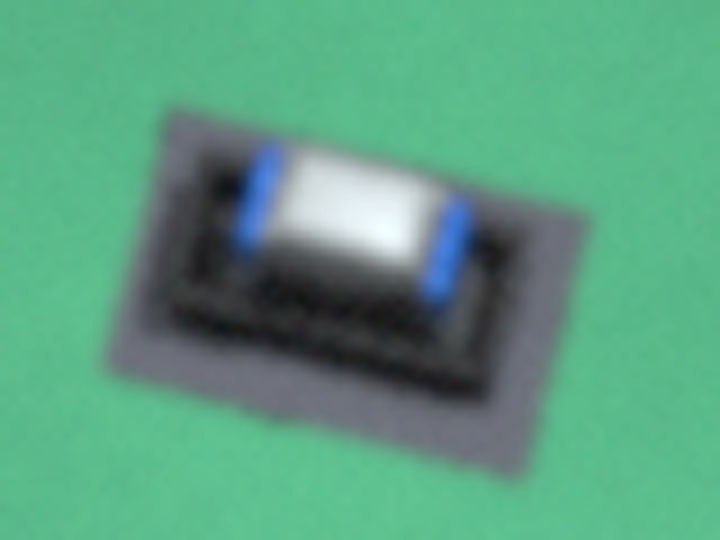

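View pics/h3.png

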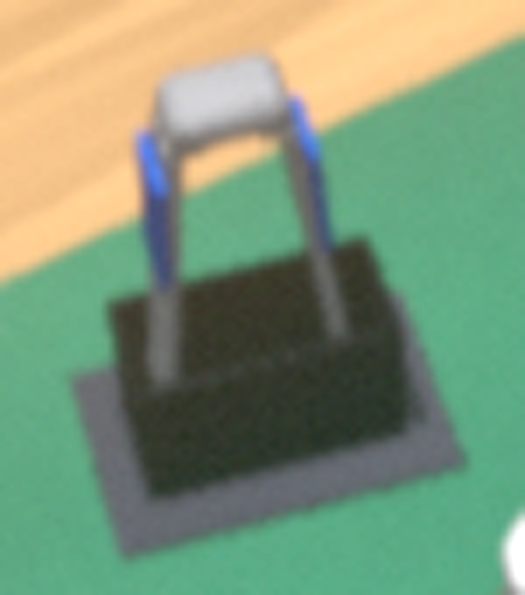

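```bash
cat > h.py <<'E'
import numpy as np,pickle
from scipy.optimize import least_squares
d=pickle.load(open("cam0.pkl","rb"))
def proj(n,P):
    c=d[n];T=c["world_to_cam"];P=np.atleast_2d(P)
    q=P@T[:3,:3].T+T[:3,3];q=q@np.asarray(c["camera_matrix"]).T
    return q[:,:2]/q[:,2:]
def px(pts,o,k): return (np.array(pts,float)+.5)/k-.5+np.array(o)
def ray(n,p,z):
    c=d[n];T=np.asarray(c["world_to_cam"]);R=T[:3,:3];C=-R.T@T[:3,3]
    v=R.T@np.linalg.solve(c["camera_matrix"],[p[0],p[1],1]);return C+v*(z-C[2])/v[2]
E
python3 - <<'E'
from h import *
for n in d:
    T=np.asarray(d[n]["world_to_cam"]);print(n,-T[:3,:3].T@T[:3,3])
C=([100,170],5);S=([320,90],4.5);H=([245,140],4.7);SH=([120,150],3)
obj={ # lx,ly,z, top corners, scene corners
'crate':(.110,.176,.038,px([(160,52),(512,212),(410,432),(52,262)],*C),px([(50,372),(378,335),(443,492),(88,540)],*S)),
'white':(.07,.026,.036,px([(205,105),(255,140),(170,268),(120,238)],*C),px([(300,375),(350,372),(375,485),(318,490)],*S)),
'green':(.07,.026,.036,px([(290,150),(342,175),(278,312),(228,293)],*C),px([(200,388),(243,383),(287,492),(235,500)],*S)),
'orange':(.07,.026,.036,px([(375,222),(427,235),(375,380),(320,368)],*C),px([(97,383),(143,378),(185,480),(137,492)],*S)),
'carton':(.104,.136,.045,px([(440,240),(718,190),(762,400),(482,455)],*H),px([(38,467),(217,335),(312,442),(130,595)],*SH)),
'base':(.07,.11,.006,px([(172,102),(595,212),(525,482),(105,372)],[240,220],9),px([(72,378),(125,560),(467,463)],[215,165],7)),
}
for n,(lx,ly,z,tp,sc) in obj.items():
    W={'top':np.array([ray('top',p,z) for p in tp]),'scene':np.array([ray('scene',p,z) for p in sc])}
    for use in (['top'],['scene'],['top','scene']):
        A=np.vstack([W[u] for u in use])[:,:2]
        def f(q,ret=False):
            c,s=np.cos(q[2]),np.sin(q[2])
            K=np.array([[a*lx/2,b*ly/2] for a in(1,-1) for b in(1,-1)])@np.array([[c,s],[-s,c]])+q[:2]
            D=np.linalg.norm(A[:,None]-K[None],axis=2);i=D.argmin(1)
            return (A-K[i]).ravel()
        best=min((least_squares(f,[*A.mean(0),y]) for y in(-.6,-.3,0,.3,.6)),key=lambda r:r.cost)
        print(n,use,np.round(best.x,4),'rms mm',round(1e3*np.sqrt(np.mean(best.fun**2)),2))
# plates mid
for z in(.141,.13):
    print('plates mid',z,ray('top',px([(354,228)],[240,220],9)[0],z))
a,b=px([(258,200),(450,255)],[240,220],9);A=ray('top',a,.135);B=ray('top',b,.135);print(A,B,np.linalg.norm(A-B),np.arctan2(*(A-B)[:2]))
print('bottles base approx')
for n,p,z in(('spray top',px([(152,118)],*H)[0],.15),('jar top',px([(472,130)],*H)[0],.055)): print(n,ray('top',p,z))
print('pink',ray('top',px([(130,435)],*C)[0],.115), 'pump',ray('top',px([(45,490)],*C)[0],.16))
E
```

```text
scene [ 0.9091236  -0.21393533  0.7356608 ]
top [ 0.31853822 -0.01718336  1.19416324]
crate ['top'] [ 0.5435  0.2526 -0.4171] rms mm 1.77
crate ['scene'] [ 0.5458  0.2533 -0.4098] rms mm 2.62
crate ['top', 'scene'] [ 0.5446  0.2529 -0.4135] rms mm 2.4
white ['top'] [ 0.5664  0.2967 -0.5236] rms mm 0.86
white ['scene'] [ 0.5684  0.2962 -0.557 ] rms mm 1.54
white ['top', 'scene'] [ 0.5674  0.2964 -0.5407] rms mm 1.51
green ['top'] [ 0.5466  0.2525 -0.3704] rms mm 0.96
green ['scene'] [ 0.5486  0.2517 -0.4047] rms mm 0.93
green ['top', 'scene'] [ 0.5476  0.2521 -0.3878] rms mm 1.3
orange ['top'] [ 0.5161  0.2112 -0.2932] rms mm 1.05
orange ['scene'] [ 0.5185  0.2118 -0.3504] rms mm 1.01
orange ['top', 'scene'] [ 0.5173  0.2115 -0.3219] rms mm 1.54
carton ['top'] [ 0.5687 -0.2256  0.1898] rms mm 0.96
carton ['scene'] [ 0.5732 -0.2261  0.1963] rms mm 1.95
carton ['top', 'scene'] [ 0.571  -0.2259  0.193 ] rms mm 2.22
base ['top'] [ 0.4733 -0.0186 -0.2433] rms mm 0.56
base ['scene'] [ 0.4758 -0.0184 -0.2342] rms mm 0.59
base ['top', 'scene'] [ 0.4744 -0.0185 -0.2364] rms mm 1.1
plates mid 0.141 [ 0.46983131 -0.01937526  0.141     ]
plates mid 0.13 [ 0.47141153 -0.01939815  0.13      ]
[0.47677665 0.00213383 0.135     ] [ 0.46484716 -0.04086352  0.135     ] 0.044621577643538315 0.2706398550255215
bottles base approx
spray top [ 0.63360324 -0.01368731  0.15      ]
jar top [ 0.65812005 -0.16501763  0.055     ]
pink [0.44617292 0.29231079 0.115     ] pump [0.41905234 0.31094949 0.16      ]
```

```bash
cat > go.py <<'E'
import sys,numpy as np
from cell import bot
# usage: go.py x y z yaw  -> deltas for TCP target
o=bot.get_obs();R=np.asarray(o["eef_rot"]);p=np.asarray(o["eef_pos"])
yaw=np.arctan2(R[0,1]*-1,R[1,1]) 
print('t',o["time"],'p',np.round(p,4),'yaw',round(yaw,4),'w',round(94*float(o["gripper_width"]),1),'F',np.round(o["contact_force"],1),'tilt',np.round(R[:2,2],4),'j6',round(o["joint_pos"][5],2))
a=list(map(float,sys.argv[1:]))
for i in range(0,len(a),4):
    t=np.array(a[i:i+3]);e=(yaw-a[i+3]+np.pi/2)%np.pi-np.pi/2
    print('->',np.round(1e3*R.T@(t-p),1),'twist',round(e,3))
E
python3 go.py .192 .62 .26 -.3 .4725 -.019 .26 -.24
```

```text
t 0.1 p [0.1917 0.6205 0.1788] yaw -0.2998 w 93.8 F [-0.2  0.5  0. ] tilt [-0.0008 -0.0015] j6 -0.17
-> [ -0.4  -0.5 -81.2] twist 0.0
-> [-457.1 -528.2  -80.5] twist -0.06
```

>>> jog_arm --plan '[{"xyz": [0, 0, -40], "twist": 0, "fingers": 0}, {"xyz": [0, 0, -80], "twist": 0, "fingers": 0}, {"xyz": [0, 0, -80], "twist": 0, "fingers": 0}, {"xyz": [-27, -31, -80], "twist": 0, "fingers": 0}, {"xyz": [-54, -62, -80], "twist": -0.01, "fingers": 0}, {"xyz": [-80, -93, -80], "twist": -0.02, "fingers": 0}, {"xyz": [-107, -124, -80], "twist": -0.03, "fingers": 0}, {"xyz": [-134, -155, -80], "twist": -0.04, "fingers": 0}, {"xyz": [-161, -186, -80], "twist": -0.05, "fingers": 0}, {"xyz": [-188, -217, -80], "twist": -0.06, "fingers": 0}, {"xyz": [-215, -248, -80], "twist": -0.06, "fingers": 0}, {"xyz": [-242, -279, -80], "twist": -0.06, "fingers": 0}]'

```text
time: 1.1
eef_pos: [0.3407, 0.2808, 0.2589]
eef_rot: [[-0.972, 0.237, -0.0], [0.237, 0.972, -0.001], [0.0, -0.001, -1.0]]
contact_force: [1.3, 0.3, 0.2]
gripper_width: 1.0
```

```bash
python3 go.py .4725 -.019 .26 -.24
```

```text
t 1.1 p [0.3407 0.2808 0.2589] yaw -0.2391 w 94.0 F [1.3 0.3 0.2] tilt [-0.0004 -0.0014] j6 -0.9
-> [-199.1 -260.1   -0.7] twist 0.001
```

>>> jog_arm --plan '[{"xyz": [-25, -32, -1], "twist": 0, "fingers": 0}, {"xyz": [-50, -65, -1], "twist": 0, "fingers": 0}, {"xyz": [-75, -97, -1], "twist": 0, "fingers": 0}, {"xyz": [-100, -130, -1], "twist": 0, "fingers": 0}, {"xyz": [-125, -162, -1], "twist": 0, "fingers": 0}, {"xyz": [-150, -195, -1], "twist": 0, "fingers": 0}, {"xyz": [-175, -228, -1], "twist": 0, "fingers": 0}, {"xyz": [-199, -260, -1], "twist": 0, "fingers": 0}, {"xyz": [-199, -260, -1], "twist": 0, "fingers": 0}, {"xyz": [-199, -260, -1], "twist": 0, "fingers": 0}]'

```text
time: 1.93
eef_pos: [0.4725, -0.0204, 0.2596]
eef_rot: [[-0.971, 0.24, -0.002], [0.24, 0.971, -0.001], [0.001, -0.001, -1.0]]
contact_force: [-0.1, -0.0, -0.0]
gripper_width: 0.996
```

```bash
cat > look.py <<'E'
import sys,cv2,numpy as np
from cell import bot
tag=sys.argv[1]
for a in sys.argv[2:]:
    n,x,y,w,h,k=a.split(',');x,y,w,h=map(int,(x,y,w,h));k=float(k)
    im=bot.camera(n)["image"][:,:,::-1]
    c=cv2.resize(im[y:y+h,x:x+w],None,fx=k,fy=k,interpolation=cv2.INTER_CUBIC)
    cv2.imwrite(f"pics/{tag}_{n}.png",np.clip(c*1.3,0,255).astype('u1'))
E
python3 look.py a scene,200,100,120,120,5 top,230,170,110,110,5;python3 go.py .4725 -.019 .114 -.24
```

```text
t 2.0333 p [ 0.4721 -0.0184  0.2599] yaw -0.2389 w 93.9 F [-0.8  0.8  0.1] tilt [-0.001  -0.0009] j6 -1.61
-> [ -0.7  -0.3 145.9] twist 0.001
```

View pics/a_scene.png

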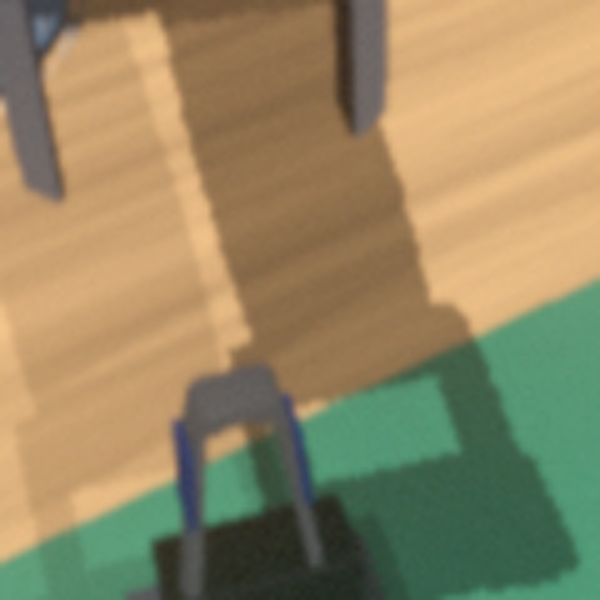

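View pics/a_top.png

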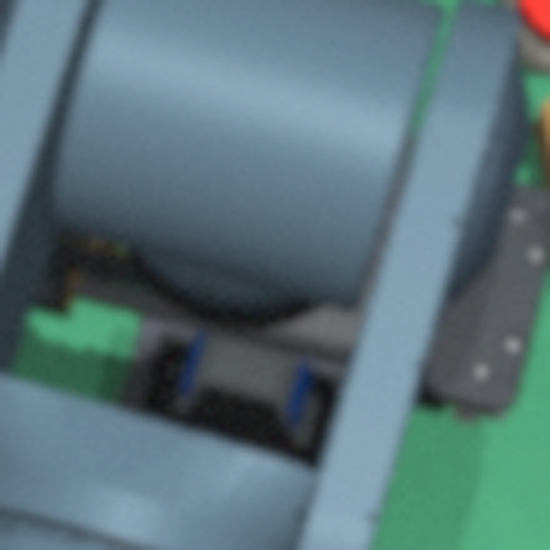

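>>> jog_arm --plan '[{"xyz": [0, 0, 25], "twist": 0, "fingers": 0}, {"xyz": [0, 0, 50], "twist": 0, "fingers": 0}, {"xyz": [0, 0, 75], "twist": 0, "fingers": 0}, {"xyz": [0, 0, 100], "twist": 0, "fingers": 0}, {"xyz": [0, 0, 120], "twist": 0, "fingers": 0}, {"xyz": [0, 0, 135], "twist": 0, "fingers": 0}, {"xyz": [0, 0, 147], "twist": 0, "fingers": 0}, {"xyz": [0, 0, 147], "twist": 0, "fingers": 0}, {"xyz": [0, 0, 147], "twist": 0, "fingers": 50}, {"xyz": [0, 0, 147], "twist": 0, "fingers": 80}]' --squeeze 40

```text
time: 2.87
eef_pos: [0.4724, -0.0178, 0.1139]
eef_rot: [[-0.972, 0.235, 0.001], [0.235, 0.972, -0.001], [-0.001, -0.001, -1.0]]
contact_force: [0.3, -0.7, 0.6]
gripper_width: 0.894
```

```bash
python3 look.py b scene,200,100,120,120,5 ;python3 go.py .4725 -.019 .113 -.24
```

```text
t 2.9167 p [ 0.4727 -0.0181  0.1142] yaw -0.2377 w 80.3 F [-0.  -1.1 -0.5] tilt [ 0.0012 -0.0015] j6 -1.61
-> [-0.  -0.9  1.2] twist 0.002
```

View pics/b_scene.png

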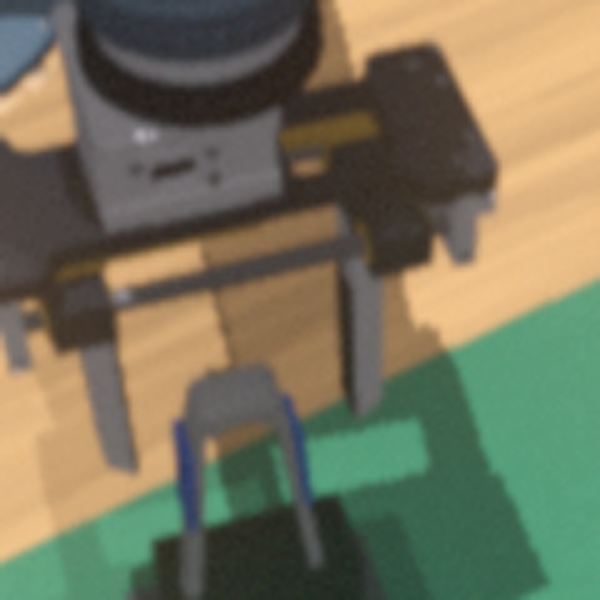

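```bash
python3 - <<'E'
from h import *
R=np.array([[np.cos(.238),np.sin(.238)],[-np.sin(.238),np.cos(.238)]])
def P(c,lx,ly,z): return [*(np.array(c)+R@[lx,ly]),z]
def show(n,p): print(n,(np.round((proj('scene',p)[0]-[200,100]+.5)*5,0)))
c=[.4727,-.0181]
for ly in(.042,.052,-.042,-.052): 
  for lx in(.008,-.008): show(('finger tip',ly,lx),P(c,lx,ly,.100))
for lx,ly,z in((0,.0245,.141),(0,-.0245,.141),(.011,.028,.096),(.011,-.028,.096)): show(('plate',lx,ly,z),P(c,lx,ly,z))
show('bow',P(c,0,0,.166))
for s in(1,-1): show(('plate corner',s),P([.4744,-.0185],.035,.055*s,.006))
E
```

```text
('finger tip', 0.042, 0.008) [357. 480.]
('finger tip', 0.042, -0.008) [345. 450.]
('finger tip', 0.052, 0.008) [380. 474.]
('finger tip', 0.052, -0.008) [368. 444.]
('finger tip', -0.042, 0.008) [152. 533.]
('finger tip', -0.042, -0.008) [143. 502.]
('finger tip', -0.052, 0.008) [127. 540.]
('finger tip', -0.052, -0.008) [118. 508.]
('plate', 0, 0.0245, 0.141) [305. 412.]
('plate', 0, -0.0245, 0.141) [181. 443.]
('plate', 0.011, 0.028, 0.096) [326. 501.]
('plate', 0.011, -0.028, 0.096) [190. 536.]
bow [239. 385.]
('plate corner', 1) [409. 654.]
('plate corner', -1) [162. 723.]
```

```bash
python3 - <<'E'
from h import *
R=np.array([[np.cos(.238),np.sin(.238)],[-np.sin(.238),np.cos(.238)]])
for c,z,w,L,Rr in(([.4725,-.0194],.26,.094,(48,197),(365,135)),([.4727,-.0181],.114,.083,(120,470),(368,413))):
  for dz in(-.014,0,.014,.03):
   for lx in (0,):
    q=[np.round((proj('scene',[*(np.array(c)+R@[lx,s*(w/2+.006)]),z+dz])[0]-[200,100]+.5)*5) for s in(-1,1)]
    print(z,dz,q,'seen',L,Rr)
  # solve for translation: find (lx,dz,ly) best
  f=lambda q:np.concatenate([(proj('scene',[*(np.array(c)+R@[q[0],q[1]+s*(w/2+q[2])]),z-.014])[0]-[200,100]+.5)*5-t for s,t in((-1,L),(1,Rr))])
  r=least_squares(f,[0,0,0.006]);print('lx,ly,th if z right',r.x,r.fun)
  f=lambda q:np.concatenate([(proj('scene',[*(np.array(c)+R@[0,q[1]+s*(w/2+q[2])]),z+q[0]])[0]-[200,100]+.5)*5-t for s,t in((-1,L),(1,Rr))])
  r=least_squares(f,[0,0,0.006]);print('dz,ly,th if x right',r.x,r.fun)
E
```

```text
0.26 -0.014 [array([ 65., 271.]), array([368., 200.])] seen (48, 197) (365, 135)
0.26 0 [array([ 59., 241.]), array([367., 171.])] seen (48, 197) (365, 135)
0.26 0.014 [array([ 53., 211.]), array([367., 140.])] seen (48, 197) (365, 135)
0.26 0.03 [array([ 45., 175.]), array([366., 103.])] seen (48, 197) (365, 135)
lx,ly,th if z right [-0.03330303  0.00534476  0.00965471] [ 0.99104906  4.40073057 -1.02124644 -4.53482135]
dz,ly,th if x right [ 0.01838879 -0.00070479  0.00590726] [ 0.991049    4.40073048 -1.02124642 -4.53482146]
0.114 -0.014 [array([134., 521.]), array([364., 462.])] seen (120, 470) (368, 413)
0.114 0 [array([130., 500.]), array([363., 441.])] seen (120, 470) (368, 413)
0.114 0.014 [array([126., 478.]), array([362., 418.])] seen (120, 470) (368, 413)
0.114 0.03 [array([121., 453.]), array([362., 392.])] seen (120, 470) (368, 413)
lx,ly,th if z right [-0.02512709  0.00501522  0.01040645] [ 0.65463891  2.59410116 -0.67026495 -2.6560216 ]
dz,ly,th if x right [0.01824002 0.00032681 0.00777381] [ 0.65463883  2.59410122 -0.67026485 -2.65602159]
```

```bash
python3 - <<'E'
from h import *
import cv2
from cell import bot
o=bot.get_obs();p=o["eef_pos"];Rw=np.array(o["eef_rot"]);w=.094*o["gripper_width"]
im=bot.camera("scene")["image"][:,:,::-1]
k=6;x0,y0=190,80
c=cv2.resize(im[y0:y0+100,x0:x0+130],None,fx=k,fy=k,interpolation=cv2.INTER_CUBIC);c=np.clip(c*1.3,0,255).astype('u1')
for s in(-1,1):
  for lz in(-.083,-.05,-.02,0,.014):
    for lx in(-.008,.008):
      q=(proj('scene',p+Rw@[lx,s*w/2,lz])[0]-[x0,y0]+.5)*k
      cv2.circle(c,tuple(int(v) for v in q),3,(0,0,255),-1)
for lx in(-.0375,.0375):
  for ly in(-.0885,.0885):
      q=(proj('scene',p+Rw@[lx,ly,-.083])[0]-[x0,y0]+.5)*k
      cv2.circle(c,tuple(int(v) for v in q),4,(255,0,255),-1)
cv2.imwrite("pics/ov.png",c);print(w)
E
```

```text
0.08028664000057886
```

View pics/ov.png

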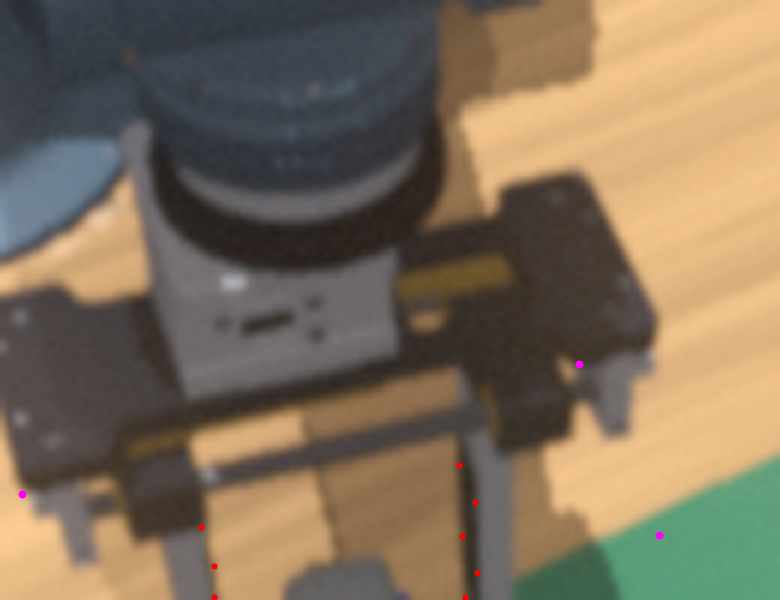

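```bash
python3 - <<'E'
from h import *
R=np.array([[np.cos(.238),np.sin(.238)],[-np.sin(.238),np.cos(.238)]])
for z in(.34,.36,.38,.40,.42):
  print(z,[np.round(proj('top',[*(np.array([.4721,-.0184])+R@[lx,-.0885]),z])[0],1) for lx in(-.0375,.0375)])
E
python3 look.py c top,200,150,160,120,5
```

```text
0.34 [array([326.3, 261.7]), array([336.7, 217.4])]
0.36 [array([327.4, 260.2]), array([338.1, 215. ])]
0.38 [array([328.6, 258.8]), array([339.6, 212.5])]
0.4 [array([329.9, 257.2]), array([341.1, 209.8])]
0.42 [array([331.2, 255.6]), array([342.7, 207. ])]
```

View pics/c_top.png

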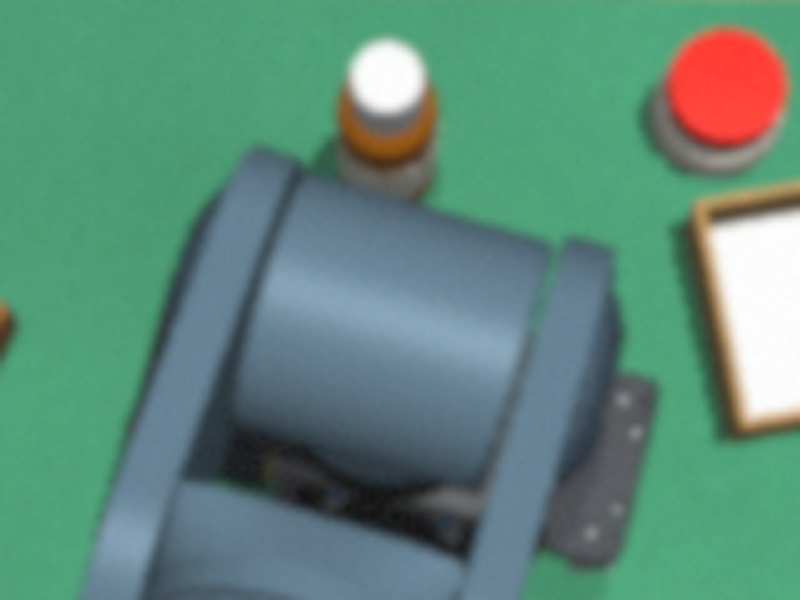

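>>> jog_arm --plan '[{"xyz": [0, -1, 0], "twist": 0, "fingers": 100}, {"xyz": [0, -1, 0], "twist": 0, "fingers": 112}, {"xyz": [0, -1, 0], "twist": 0, "fingers": 112}, {"xyz": [0, -1, 0], "twist": 0, "fingers": 112}, {"xyz": [0, -1, 0], "twist": 0, "fingers": 112}, {"xyz": [0, -1, 0], "twist": 0, "fingers": 112}]'

```text
time: 3.52
eef_pos: [0.4724, -0.0194, 0.114]
eef_rot: [[-0.972, 0.236, 0.001], [0.236, 0.972, -0.001], [-0.001, -0.001, -1.0]]
contact_force: [0.1, 0.4, -0.7]
gripper_width: 0.562
```

```bash
python3 look.py e scene,215,140,70,75,8 ;python3 go.py
```

```text
t 3.5667 p [ 0.4724 -0.0194  0.1141] yaw -0.2384 w 52.4 F [-0.8 -0.7 -0.4] tilt [ 0.001  -0.0015] j6 -1.61
```

View pics/e_scene.png

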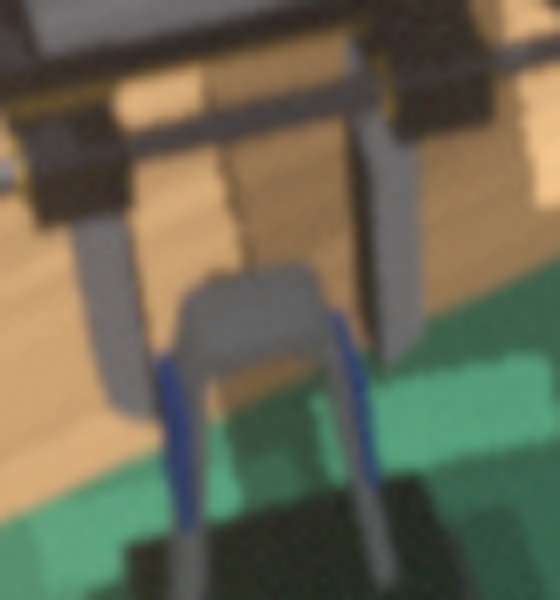

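```bash
python3 go.py .48 .12 .195 -.24 .48 .12 .05 -.24
```

```text
t 3.5667 p [ 0.4724 -0.0194  0.1141] yaw -0.2384 w 52.4 F [-0.8 -0.7 -0.4] tilt [ 0.001  -0.0015] j6 -1.61
-> [ 25.4 137.2 -81.1] twist 0.002
-> [ 25.6 137.3  63.9] twist 0.002
```

>>> jog_arm --plan '[{"xyz": [0, 0, -40], "twist": 0, "fingers": 80}, {"xyz": [0, 0, -80], "twist": 0, "fingers": 80}, {"xyz": [0, 0, -82], "twist": 0, "fingers": 80}, {"xyz": [6, 35, -82], "twist": 0, "fingers": 80}, {"xyz": [13, 70, -82], "twist": 0, "fingers": 80}, {"xyz": [20, 105, -82], "twist": 0, "fingers": 80}, {"xyz": [25, 137, -82], "twist": 0, "fingers": 80}, {"xyz": [25, 137, -50], "twist": 0, "fingers": 80}, {"xyz": [25, 137, -15], "twist": 0, "fingers": 80}, {"xyz": [25, 137, 20], "twist": 0, "fingers": 80}, {"xyz": [25, 137, 55], "twist": 0, "fingers": 80}, {"xyz": [25, 137, 75], "twist": 0, "fingers": 80}]'

```text
time: 4.57
eef_pos: [0.478, 0.1196, 0.035]
eef_rot: [[-0.972, 0.236, -0.004], [0.236, 0.972, -0.002], [0.003, -0.002, -1.0]]
contact_force: [0.3, -0.6, -0.6]
gripper_width: 0.683
```

```bash
python3 go.py;python3 look.py f scene,250,100,150,120,5
```

```text
t 4.5667 p [0.478  0.1196 0.035 ] yaw -0.2381 w 64.2 F [ 0.3 -0.6 -0.6] tilt [-0.0039 -0.0015] j6 -1.32
```

View pics/f_scene.png

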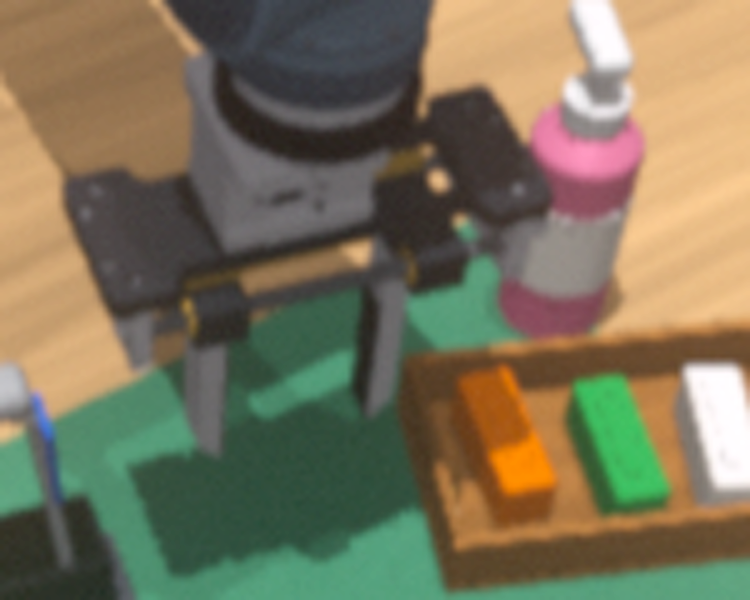

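>>> jog_arm --plan '[{"xyz": [0, 0, 10], "twist": 0, "fingers": 80}, {"xyz": [0, 0, 16], "twist": 0, "fingers": 80}, {"xyz": [0, 0, 18], "twist": 0, "fingers": 80}, {"xyz": [0, 0, 20], "twist": 0, "fingers": 80}, {"xyz": [0, 0, 22], "twist": 0, "fingers": 80}, {"xyz": [0, 0, 22], "twist": 0, "fingers": 80}]'

```text
time: 5.12
eef_pos: [0.4761, 0.1193, 0.011]
eef_rot: [[-0.972, 0.236, -0.008], [0.236, 0.972, -0.002], [0.007, -0.003, -1.0]]
contact_force: [-0.3, -0.6, -0.2]
gripper_width: 0.685
```

```bash
python3 go.py;python3 look.py g scene,250,100,150,120,5
```

```text
t 5.1167 p [0.4761 0.1193 0.011 ] yaw -0.2384 w 64.4 F [-0.3 -0.6 -0.2] tilt [-0.0079 -0.0016] j6 -1.32
```

View pics/g_scene.png

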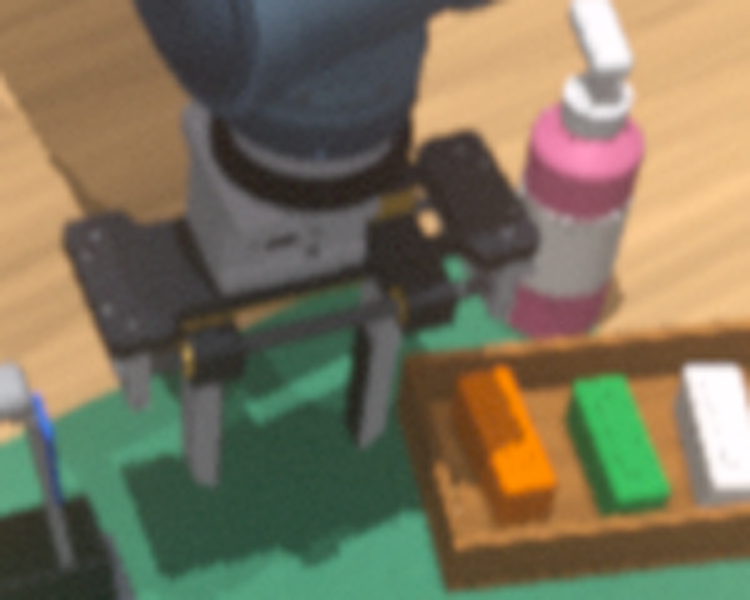

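>>> jog_arm --plan '[{"xyz": [0, 0, 4], "twist": 0, "fingers": 80}, {"xyz": [0, 0, 8], "twist": 0, "fingers": 80}, {"xyz": [0, 0, 10], "twist": 0, "fingers": 80}, {"xyz": [0, 0, 12], "twist": 0, "fingers": 80}, {"xyz": [0, 0, 12], "twist": 0, "fingers": 80}]'

```text
time: 5.58
eef_pos: [0.4755, 0.1193, -0.0016]
eef_rot: [[-0.972, 0.236, -0.009], [0.236, 0.972, -0.002], [0.008, -0.004, -1.0]]
contact_force: [0.2, -0.7, 0.1]
gripper_width: 0.684
```

```bash
python3 - <<'E'
from cell import bot
import numpy as np
for k,v in bot.get_obs().items(): print(k,np.round(v,4).tolist())
E
```

```text
time 5.5833
joint_pos [0.0151, 0.1348, 2.0583, -0.0018, 0.9575, -1.3162]
qd [-0.0001, -0.0064, -0.003, 0.001, 0.0091, -0.0003]
effort [-0.0288, -30.3581, -24.9124, 0.0001, 0.0499, -0.0001]
eef_pos [0.4755, 0.1193, -0.0016]
eef_rot [[-0.9717, 0.2362, -0.009], [0.2362, 0.9717, -0.0016], [0.0083, -0.0037, -1.0]]
contact_force [0.1866, -0.7492, 0.1108]
wrist_torque [0.0276, 0.0129, -0.0156]
gripper_width 0.6837
```

>>> jog_arm --plan '[{"xyz": [0, 0, 4], "twist": 0, "fingers": 80}, {"xyz": [0, 0, 7], "twist": 0, "fingers": 80}, {"xyz": [0, 0, 9], "twist": 0, "fingers": 80}, {"xyz": [0, 0, 11], "twist": 0, "fingers": 80}, {"xyz": [0, 0, 12], "twist": 0, "fingers": 80}]'

```text
time: 6.0
eef_pos: [0.4751, 0.1193, -0.014]
eef_rot: [[-0.972, 0.236, -0.01], [0.236, 0.972, -0.002], [0.009, -0.004, -1.0]]
contact_force: [0.7, 0.7, 1.0]
gripper_width: 0.688
```

```bash
python3 look.py i scene,250,100,150,120,5
```

```text
(no output)
```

View pics/i_scene.png

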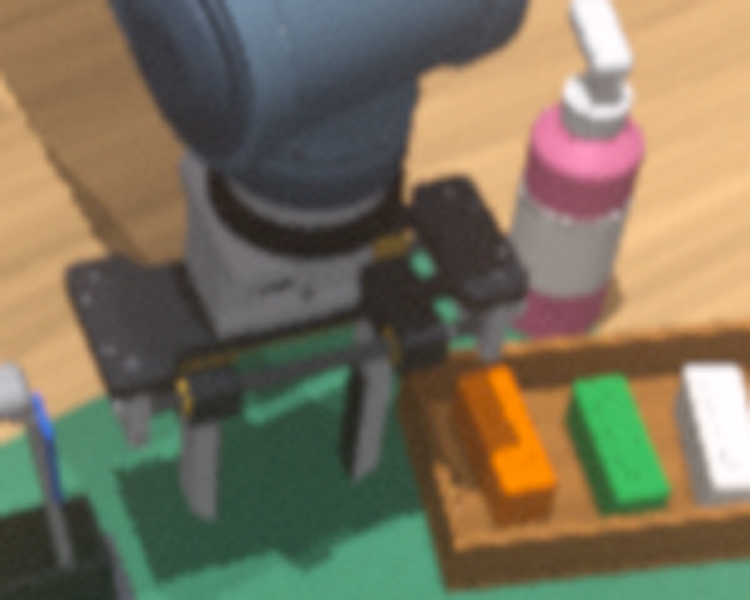

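>>> jog_arm --plan '[{"xyz": [0, 0, 2], "twist": 0, "fingers": 80}, {"xyz": [0, 0, 4], "twist": 0, "fingers": 80}, {"xyz": [0, 0, 4], "twist": 0, "fingers": 80}]'

```text
time: 6.3
eef_pos: [0.4747, 0.1192, -0.0184]
eef_rot: [[-0.972, 0.236, -0.01], [0.236, 0.972, -0.002], [0.01, -0.004, -1.0]]
contact_force: [-0.5, 0.4, 0.9]
gripper_width: 0.686
```

>>> jog_arm --plan '[{"xyz": [0, 0, 2], "twist": 0, "fingers": 80}, {"xyz": [0, 0, 3], "twist": 0, "fingers": 80}, {"xyz": [0, 0, 3], "twist": 0, "fingers": 80}]'

```text
time: 6.55
eef_pos: [0.4744, 0.1192, -0.0217]
eef_rot: [[-0.972, 0.236, -0.011], [0.236, 0.972, -0.002], [0.01, -0.004, -1.0]]
contact_force: [-0.4, 0.7, -0.6]
gripper_width: 0.691
```

>>> jog_arm --plan '[{"xyz": [0, 0, 2], "twist": 0, "fingers": 80}, {"xyz": [0, 0, 4], "twist": 0, "fingers": 80}, {"xyz": [0, 0, 4], "twist": 0, "fingers": 80}]'

```text
time: 6.8
eef_pos: [0.4746, 0.1193, -0.0253]
eef_rot: [[-0.972, 0.236, -0.011], [0.236, 0.972, -0.002], [0.01, -0.004, -1.0]]
contact_force: [-1.7, 0.4, 4.5]
gripper_width: 0.687
```

```bash
python3 look.py j scene,270,150,80,75,8
```

```text
(no output)
```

View pics/j_scene.png

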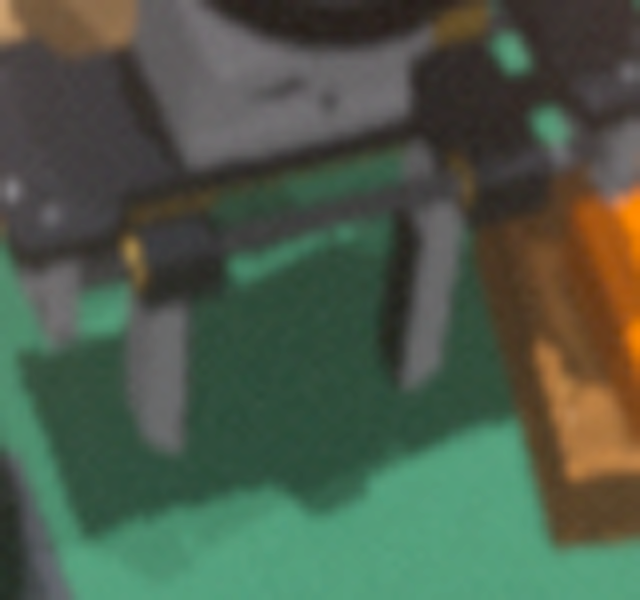

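```bash
python3 - <<'E'
from h import *
a=ray('scene',px([(165,452)],[270,150],8)[0],0);b=ray('scene',px([(418,385)],[270,150],8)[0],0)
print(a,b,(a+b)/2,np.linalg.norm(a-b))
a=ray('scene',px([(182,452)],[270,150],8)[0],0);b=ray('scene',px([(402,389)],[270,150],8)[0],0)
print('inner',a,b,(a+b)/2,np.linalg.norm(a-b))
E
```

```text
[4.73280093e-01 8.00109379e-02 1.11022302e-16] [0.49160857 0.15498289 0.        ] [4.82444332e-01 1.17496912e-01 5.55111512e-17] 0.07717983000666423
inner [0.47582067 0.0841266  0.        ] [0.49036251 0.15022139 0.        ] [0.48309159 0.117174   0.        ] 0.0676755972075204
```

```bash
python3 go.py .4725 -.019 .165 -.24  .4725 -.019 .15 -.24
```

```text
t 6.85 p [ 0.4747  0.1192 -0.0253] yaw -0.2384 w 64.3 F [-1.3 -0.8  4.9] tilt [-0.0109 -0.0017] j6 -1.32
-> [ -28.6 -135.6 -190.1] twist 0.002
-> [ -28.8 -135.6 -175.1] twist 0.002
```

>>> jog_arm --plan '[{"xyz": [0, 0, -40], "twist": 0, "fingers": 30}, {"xyz": [0, 0, -80], "twist": 0, "fingers": 0}, {"xyz": [0, 0, -120], "twist": 0, "fingers": 0}, {"xyz": [0, 0, -160], "twist": 0, "fingers": 0}, {"xyz": [0, 0, -190], "twist": 0, "fingers": 0}, {"xyz": [-7, -34, -190], "twist": 0, "fingers": 0}, {"xyz": [-14, -68, -190], "twist": 0, "fingers": 0}, {"xyz": [-21, -102, -190], "twist": 0, "fingers": 0}, {"xyz": [-29, -136, -190], "twist": 0, "fingers": 0}, {"xyz": [-29, -136, -190], "twist": 0, "fingers": 0}]'

```text
time: 7.68
eef_pos: [0.4728, -0.0239, 0.165]
eef_rot: [[-0.97, 0.242, -0.01], [0.242, 0.97, -0.003], [0.009, -0.006, -1.0]]
contact_force: [0.0, 0.5, -0.0]
gripper_width: 1.001
```

```bash
python3 go.py .4725 -.019 .074 -.24
```

```text
t 7.6833 p [ 0.4728 -0.0239  0.165 ] yaw -0.244 w 94.0 F [ 0.   0.5 -0. ] tilt [-0.0104 -0.0034] j6 -1.61
-> [ 0.6  5.2 91. ] twist -0.004
```

>>> jog_arm --plan '[{"xyz": [0, 5, 0], "twist": 0, "fingers": 0}, {"xyz": [0, 5, 25], "twist": 0, "fingers": 0}, {"xyz": [0, 5, 50], "twist": 0, "fingers": 0}, {"xyz": [0, 5, 70], "twist": 0, "fingers": 0}, {"xyz": [0, 5, 85], "twist": 0, "fingers": 20}, {"xyz": [0, 5, 91], "twist": 0, "fingers": 60}, {"xyz": [0, 5, 91], "twist": 0, "fingers": 90}, {"xyz": [0, 5, 91], "twist": 0, "fingers": 110}, {"xyz": [0, 5, 91], "twist": 0, "fingers": 112}, {"xyz": [0, 5, 91], "twist": 0, "fingers": 112}]'

```text
time: 8.52
eef_pos: [0.4741, -0.0193, 0.0753]
eef_rot: [[-0.97, 0.241, -0.008], [0.241, 0.97, -0.004], [0.007, -0.006, -1.0]]
contact_force: [1.3, 0.3, 0.3]
gripper_width: 0.611
```

```bash
python3 go.py .4725 -.019 .074 -.24; python3 look.py k scene,215,140,70,75,8
```

```text
t 8.5167 p [ 0.4741 -0.0193  0.0753] yaw -0.2437 w 57.4 F [1.3 0.3 0.3] tilt [-0.0081 -0.004 ] j6 -1.6
-> [ 1.6 -0.1  1.3] twist -0.004
```

View pics/k_scene.png

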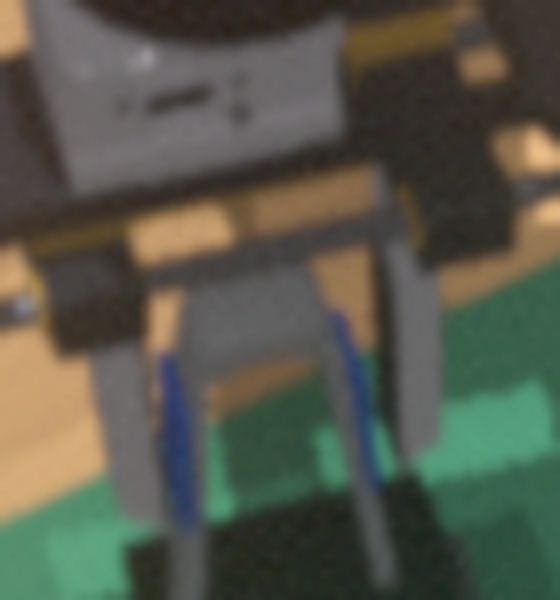

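>>> jog_arm --plan '[{"xyz": [1, -1, 1], "twist": 0, "fingers": 120}, {"xyz": [1, -1, 1], "twist": 0, "fingers": 124}, {"xyz": [1, -1, 1], "twist": 0, "fingers": 128}, {"xyz": [1, -1, 1], "twist": 0, "fingers": 132}, {"xyz": [1, -1, 1], "twist": 0, "fingers": 132}, {"xyz": [1, -1, 1], "twist": 0, "fingers": 132}, {"xyz": [1, -1, 1], "twist": 0, "fingers": 132}]'

```text
time: 9.15
eef_pos: [0.4735, -0.0204, 0.075]
eef_rot: [[-0.97, 0.241, -0.007], [0.242, 0.97, -0.004], [0.006, -0.006, -1.0]]
contact_force: [-1.0, 0.3, 5.2]
gripper_width: 0.485
```

```bash
python3 go.py; python3 look.py l scene,215,140,70,75,8
```

```text
t 9.15 p [ 0.4735 -0.0204  0.075 ] yaw -0.2439 w 45.6 F [-1.   0.3  5.2] tilt [-0.0069 -0.0045] j6 -1.6
```

View pics/l_scene.png

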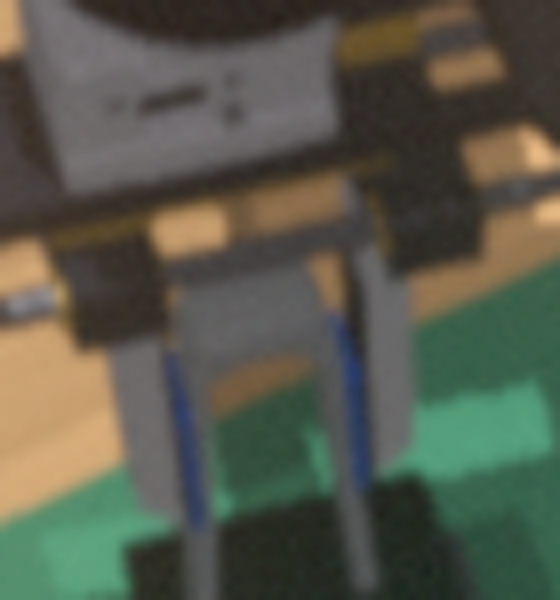

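```bash
python3 go.py .4735 -.0204 .165 -.244 .5175 .2115 .165 -.32
```

```text
t 9.2 p [ 0.4735 -0.0204  0.075 ] yaw -0.2439 w 45.7 F [-0.4  0.1  6.2] tilt [-0.007  -0.0045] j6 -1.6
-> [  0.5  -0.5 -90. ] twist 0.0
-> [ 13.8 235.1 -91.4] twist 0.076
```

>>> jog_arm --plan '[{"xyz": [0, 0, -12], "twist": 0, "fingers": 132}, {"xyz": [0, 0, -30], "twist": 0, "fingers": 132}, {"xyz": [0, 0, -55], "twist": 0, "fingers": 132}, {"xyz": [0, 0, -80], "twist": 0, "fingers": 132}, {"xyz": [0, 0, -90], "twist": 0, "fingers": 132}, {"xyz": [0, 0, -90], "twist": 0, "fingers": 132}]'

```text
time: 9.7
eef_pos: [0.4756, -0.0204, 0.1671]
eef_rot: [[-0.97, 0.242, -0.002], [0.242, 0.97, -0.006], [0.001, -0.006, -1.0]]
contact_force: [0.4, -0.1, -1.4]
gripper_width: 0.485
```

```bash
python3 go.py .5175 .2115 .165 -.32; python3 look.py m scene,205,100,90,95,6.3
```

```text
t 9.7 p [ 0.4756 -0.0204  0.1671] yaw -0.2439 w 45.6 F [ 0.4 -0.1 -1.4] tilt [-0.0025 -0.0056] j6 -1.6
-> [ 15.3 235.1   0.7] twist 0.076
```

View pics/m_scene.png

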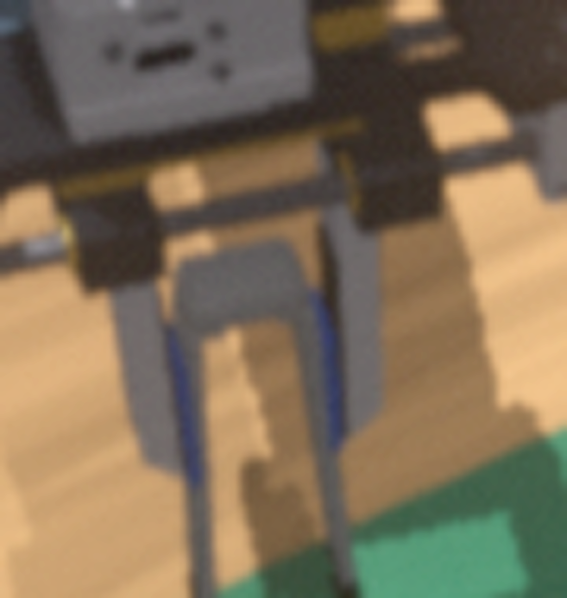

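>>> jog_arm --plan '[{"xyz": [1, 15, 1], "twist": 0, "fingers": 132}, {"xyz": [2, 40, 1], "twist": 0.01, "fingers": 132}, {"xyz": [4, 70, 1], "twist": 0.02, "fingers": 132}, {"xyz": [7, 105, 1], "twist": 0.03, "fingers": 132}, {"xyz": [9, 140, 1], "twist": 0.04, "fingers": 132}, {"xyz": [11, 175, 1], "twist": 0.05, "fingers": 132}, {"xyz": [13, 205, 1], "twist": 0.06, "fingers": 132}, {"xyz": [15, 225, 1], "twist": 0.07, "fingers": 132}, {"xyz": [15, 235, 1], "twist": 0.076, "fingers": 132}, {"xyz": [15, 235, 1], "twist": 0.076, "fingers": 132}, {"xyz": [15, 235, 1], "twist": 0.076, "fingers": 132}]'

```text
time: 10.67
eef_pos: [0.5157, 0.211, 0.1612]
eef_rot: [[-0.949, 0.314, -0.008], [0.314, 0.949, -0.006], [0.006, -0.008, -1.0]]
contact_force: [0.7, 0.2, -0.7]
gripper_width: 0.487
```

```bash
python3 go.py .5175 .2115 .165 -.32; python3 look.py n scene,320,110,90,95,6.3 top,140,190,70,70,8
```

```text
t 10.6667 p [0.5157 0.211  0.1612] yaw -0.3193 w 45.8 F [ 0.7  0.2 -0.7] tilt [-0.0084 -0.0057] j6 -1.06
-> [-1.5  1.  -3.8] twist 0.001
```

View pics/n_scene.png

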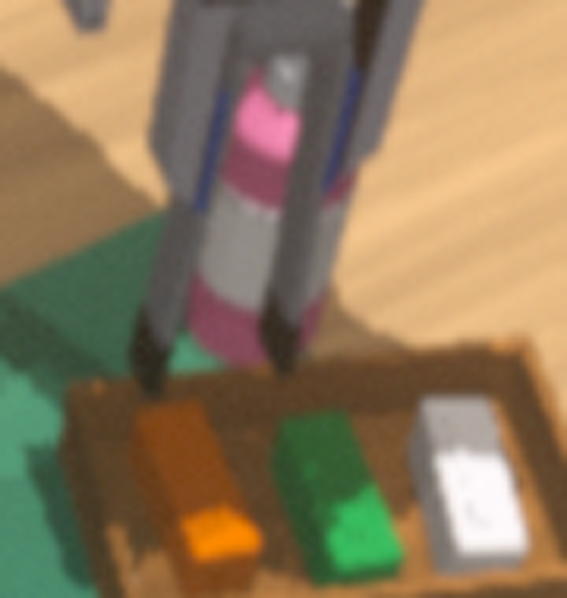

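View pics/n_top.png

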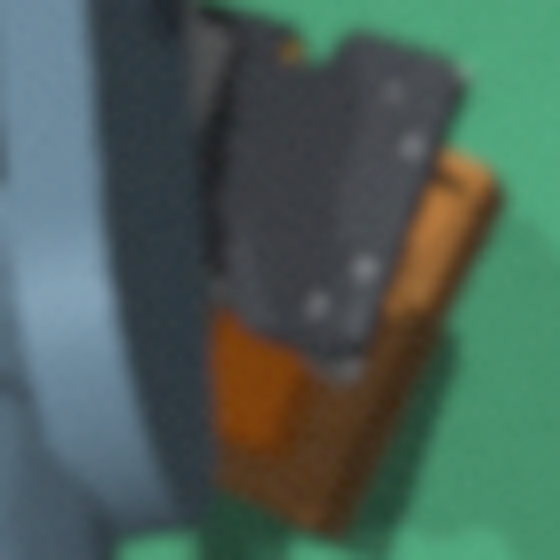

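```bash
python3 - <<'E'
from h import *
from cell import bot
o=bot.get_obs();p=o["eef_pos"]
R=np.array([[np.cos(.319),np.sin(.319)],[-np.sin(.319),np.cos(.319)]])
for z in(.085,.092,.10):
  a,b=[ray('scene',q,z) for q in px([(150,392),(285,374)],[320,110],6.3)]
  m=((a+b)/2-p)[:2]
  print(z,'sep',np.linalg.norm(a-b),'local of mid vs tcp',R.T@m, 'dir yaw',np.arctan2(-(b-a)[0],(b-a)[1]))
E
```

```text
0.085 sep 0.04770457141299244 local of mid vs tcp [-0.00095747  0.00328376] dir yaw -0.38254403680966054
0.092 sep 0.04719135161811993 local of mid vs tcp [0.00449878 0.00023943] dir yaw -0.3825440368096603
0.1 sep 0.04660481470969429 local of mid vs tcp [ 0.01073449 -0.0032398 ] dir yaw -0.3825440368096589
```

>>> jog_arm --plan '[{"xyz": [-2, 1, 10], "twist": 0, "fingers": 132}, {"xyz": [-2, 1, 25], "twist": 0, "fingers": 132}, {"xyz": [-2, 1, 40], "twist": 0, "fingers": 132}, {"xyz": [-2, 1, 46], "twist": 0, "fingers": 132}, {"xyz": [-2, 1, 46], "twist": 0, "fingers": 132}]'

```text
time: 11.18
eef_pos: [0.5166, 0.2093, 0.1136]
eef_rot: [[-0.948, 0.317, -0.011], [0.317, 0.948, -0.006], [0.009, -0.009, -1.0]]
contact_force: [-0.5, -0.2, -0.4]
gripper_width: 0.486
```

```bash
python3 go.py .5175 .2115 .079 -.32; python3 look.py q scene,320,130,80,80,7.5
```

```text
t 11.1833 p [0.5166 0.2093 0.1136] yaw -0.3223 w 45.7 F [-0.5 -0.2 -0.4] tilt [-0.0112 -0.0062] j6 -1.06
-> [-0.5  2.7 34.5] twist -0.002
```

View pics/q_scene.png

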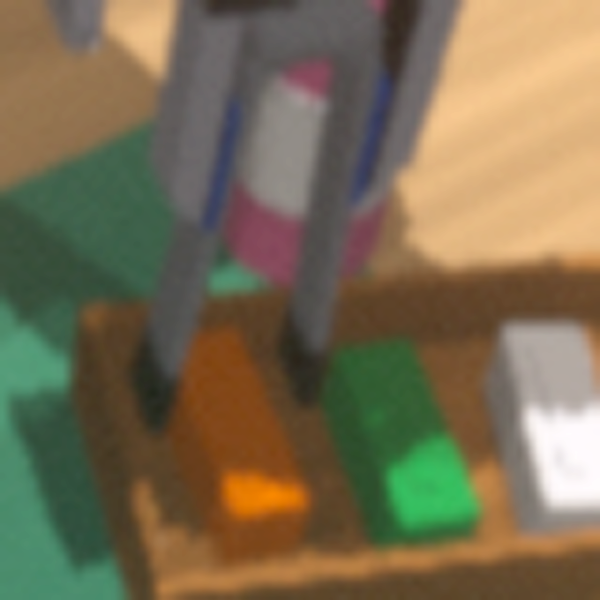

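>>> jog_arm --plan '[{"xyz": [0, 2, 3], "twist": 0, "fingers": 132}, {"xyz": [0, 2, 12], "twist": 0, "fingers": 132}, {"xyz": [0, 2, 20], "twist": 0, "fingers": 132}, {"xyz": [0, 2, 27], "twist": 0, "fingers": 132}, {"xyz": [0, 2, 27], "twist": 0, "fingers": 132}]'

```text
time: 11.65
eef_pos: [0.5164, 0.2112, 0.0858]
eef_rot: [[-0.949, 0.316, -0.012], [0.316, 0.949, -0.006], [0.01, -0.01, -1.0]]
contact_force: [-0.4, -0.1, -1.4]
gripper_width: 0.484
```

```bash
python3 go.py .5175 .2115 .079 -.32; python3 look.py r scene,320,130,80,80,7.5
```

```text
t 11.65 p [0.5164 0.2112 0.0858] yaw -0.3219 w 45.5 F [-0.4 -0.1 -1.4] tilt [-0.0124 -0.0064] j6 -1.06
-> [-1.   0.7  6.8] twist -0.002
```

View pics/r_scene.png

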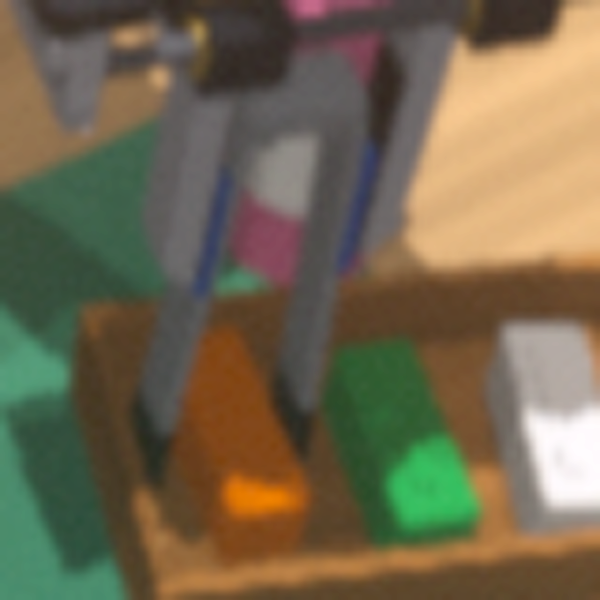

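>>> jog_arm --plan '[{"xyz": [-1, 1, 3], "twist": 0, "fingers": 132}, {"xyz": [-1, 1, 5], "twist": 0, "fingers": 132}, {"xyz": [-1, 1, 5], "twist": 0, "fingers": 136}, {"xyz": [-1, 1, 5], "twist": 0, "fingers": 140}, {"xyz": [-1, 1, 5], "twist": 0, "fingers": 145}, {"xyz": [-1, 1, 5], "twist": 0, "fingers": 150}, {"xyz": [-1, 1, 5], "twist": 0, "fingers": 160}, {"xyz": [-1, 1, 5], "twist": 0, "fingers": 170}, {"xyz": [-1, 1, 5], "twist": 0, "fingers": 170}, {"xyz": [-1, 1, 5], "twist": 0, "fingers": 170}]' --squeeze 45

```text
time: 12.53
eef_pos: [0.5182, 0.2119, 0.0818]
eef_rot: [[-0.949, 0.316, -0.011], [0.316, 0.949, -0.006], [0.009, -0.009, -1.0]]
contact_force: [-1.0, 0.7, -1.1]
gripper_width: 0.45
```

```bash
python3 go.py ; python3 look.py s scene,320,130,80,80,7.5
```

```text
t 12.5333 p [0.5182 0.2119 0.0818] yaw -0.3219 w 42.3 F [-1.   0.7 -1.1] tilt [-0.0111 -0.0061] j6 -1.06
```

View pics/s_scene.png

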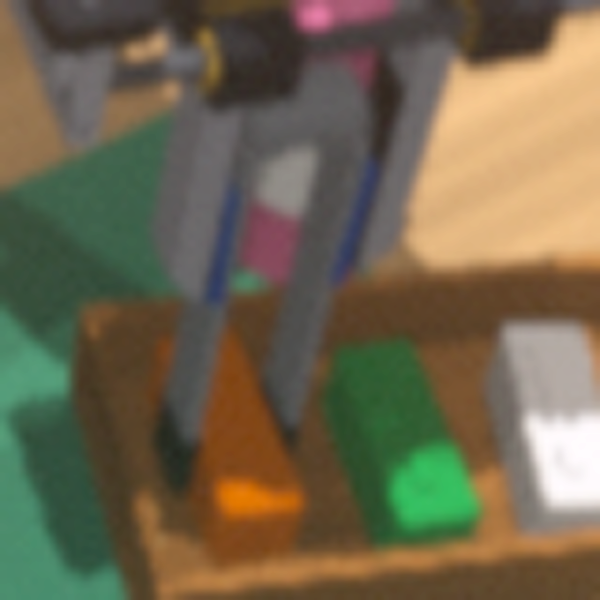

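>>> jog_arm --plan '[{"xyz": [0, 0, -8], "twist": 0, "fingers": 170}, {"xyz": [0, 0, -20], "twist": 0, "fingers": 170}, {"xyz": [0, 0, -40], "twist": 0, "fingers": 170}, {"xyz": [0, 0, -65], "twist": 0, "fingers": 170}, {"xyz": [0, 0, -82], "twist": 0, "fingers": 170}, {"xyz": [0, 0, -85], "twist": 0, "fingers": 170}]'

```text
time: 13.08
eef_pos: [0.5219, 0.213, 0.1722]
eef_rot: [[-0.949, 0.316, -0.003], [0.316, 0.949, -0.005], [0.001, -0.005, -1.0]]
contact_force: [0.8, 0.6, -0.3]
gripper_width: 0.451
```

```bash
python3 go.py .55 -.02 .166 -.05 .5647 -.1935 .166 .193; python3 look.py u scene,320,90,90,95,6.3
```

```text
t 13.0833 p [0.5219 0.213  0.1722] yaw -0.3218 w 42.4 F [ 0.8  0.6 -0.3] tilt [-0.0028 -0.0046] j6 -1.06
-> [-100.3 -212.1    7.1] twist -0.272
-> [-169.2 -372.1    7.9] twist -0.515
```

View pics/u_scene.png

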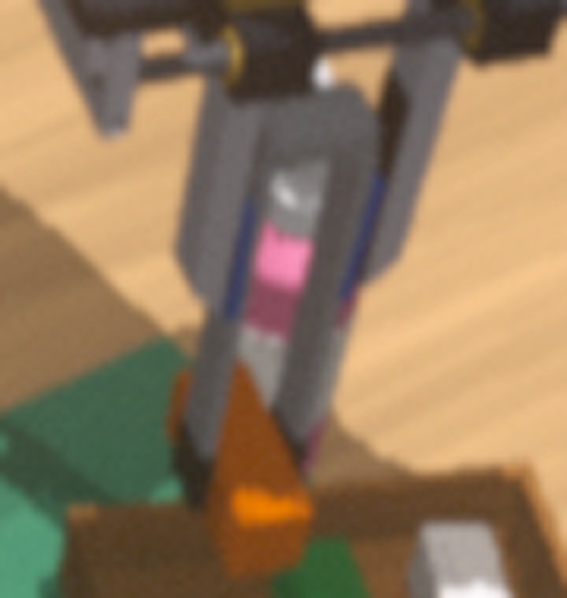

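>>> jog_arm --plan '[{"xyz": [-4, -9, 2], "twist": 0, "fingers": 170}, {"xyz": [-13, -27, 4], "twist": -0.02, "fingers": 170}, {"xyz": [-26, -55, 6], "twist": -0.06, "fingers": 170}, {"xyz": [-40, -87, 7], "twist": -0.11, "fingers": 170}, {"xyz": [-56, -120, 7], "twist": -0.16, "fingers": 170}, {"xyz": [-71, -153, 7], "twist": -0.21, "fingers": 170}, {"xyz": [-86, -186, 7], "twist": -0.26, "fingers": 170}, {"xyz": [-101, -219, 7], "twist": -0.31, "fingers": 170}, {"xyz": [-116, -252, 7], "twist": -0.36, "fingers": 170}, {"xyz": [-130, -285, 7], "twist": -0.41, "fingers": 170}, {"xyz": [-144, -317, 7], "twist": -0.46, "fingers": 170}, {"xyz": [-156, -343, 7], "twist": -0.5, "fingers": 170}]'

```text
time: 14.13
eef_pos: [0.5592, -0.1646, 0.1634]
eef_rot: [[-0.984, -0.178, -0.007], [-0.178, 0.984, -0.004], [0.008, -0.003, -1.0]]
contact_force: [0.2, 0.5, -1.6]
gripper_width: 0.45
```

```bash
python3 go.py .5647 -.1935 .166 .193
```

```text
t 14.1333 p [ 0.5592 -0.1646  0.1634] yaw 0.1789 w 42.3 F [ 0.2  0.5 -1.6] tilt [-0.0075 -0.0042] j6 -2.22
-> [ -0.3 -29.4  -2.5] twist -0.014
```

>>> jog_arm --plan '[{"xyz": [0, -15, -1], "twist": -0.01, "fingers": 170}, {"xyz": [0, -25, 0], "twist": -0.014, "fingers": 170}, {"xyz": [0, -29, 10], "twist": -0.014, "fingers": 170}, {"xyz": [0, -29, 20], "twist": -0.014, "fingers": 170}, {"xyz": [0, -29, 25], "twist": -0.014, "fingers": 170}, {"xyz": [0, -29, 25], "twist": -0.014, "fingers": 170}]'

```text
time: 14.63
eef_pos: [0.5625, -0.1912, 0.1355]
eef_rot: [[-0.981, -0.193, -0.012], [-0.193, 0.981, -0.001], [0.012, 0.001, -1.0]]
contact_force: [-0.0, -0.2, -1.1]
gripper_width: 0.451
```

```bash
python3 go.py .5647 -.1935 .08 .193;python3 look.py v scene,120,190,110,170,3.5 top,330,160,90,90,6.5
```

```text
t 14.6333 p [ 0.5625 -0.1912  0.1355] yaw 0.1941 w 42.4 F [-0.  -0.2 -1.1] tilt [-0.0119 -0.0014] j6 -2.28
-> [-2.4 -2.7 55.5] twist 0.001
```

View pics/v_scene.png

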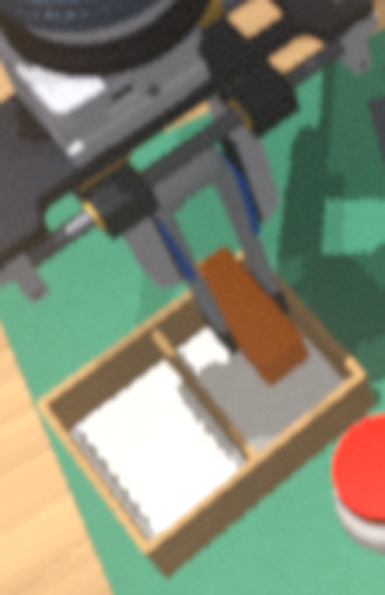

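View pics/v_top.png

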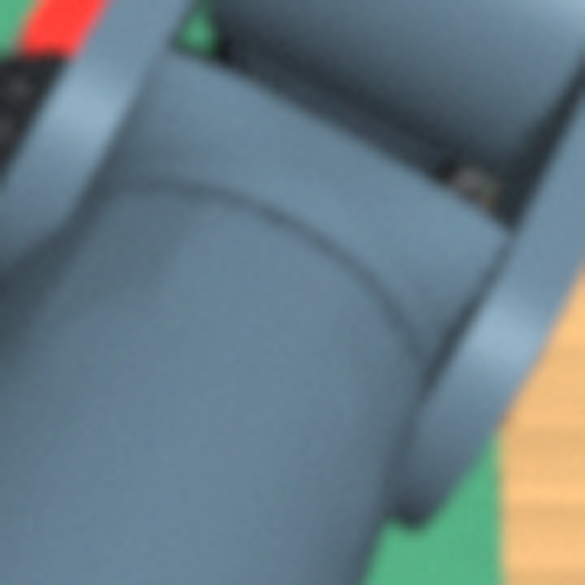

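```bash
cat > ov.py <<'E'
import sys,cv2
from h import *
from cell import bot
# ov.py tag x0 y0 w h k cartonx cartony yaw
tag=sys.argv[1];x0,y0,w,h=map(int,sys.argv[2:6]);k=float(sys.argv[6]);cx,cy,cyaw=map(float,sys.argv[7:10])
o=bot.get_obs();p=np.array(o["eef_pos"]);Rw=np.array(o["eef_rot"]);yaw=np.arctan2(-Rw[0,1],Rw[1,1])
im=bot.camera("scene")["image"][:,:,::-1]
c=np.clip(cv2.resize(im[y0:y0+h,x0:x0+w],None,fx=k,fy=k,interpolation=cv2.INTER_CUBIC)*1.3,0,255).astype('u1')
def rect(x,y,yw,lx,ly,z,col):
    C,S=np.cos(yw),np.sin(yw)
    P=[[x+C*a*lx/2-S*b*ly/2,y+S*a*lx/2+C*b*ly/2,z] for a,b in((1,1),(1,-1),(-1,-1),(-1,1))]
    q=(proj('scene',np.array(P))-[x0,y0]+.5)*k
    cv2.polylines(c,[q.astype(np.int32)],True,col,1)
rect(cx,cy,cyaw,.104,.136,.045,(0,0,255))
for s in(1,-1): rect(cx-np.sin(cyaw)*.033*s,cy+np.cos(cyaw)*.033*s,cyaw,.096,.062,.004,(0,0,255))
if len(sys.argv)>10:
    b=p[2]-float(sys.argv[10])
    rect(p[0],p[1],yaw,.07,.026,b+.03,(255,0,255));rect(p[0],p[1],yaw,.07,.026,b,(255,0,255))
cv2.imwrite(f"pics/{tag}.png",c)
E
python3 ov.py w 120 230 110 130 5 .571 -.2259 .193 .0758
```

```text
(no output)
```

View pics/w.png

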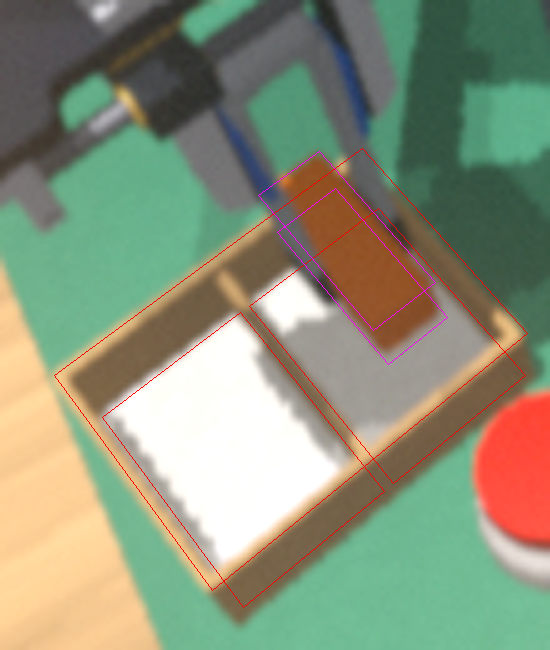

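```bash
python3 look.py x scene,165,250,50,60,10
```

```text
(no output)
```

View pics/x_scene.png

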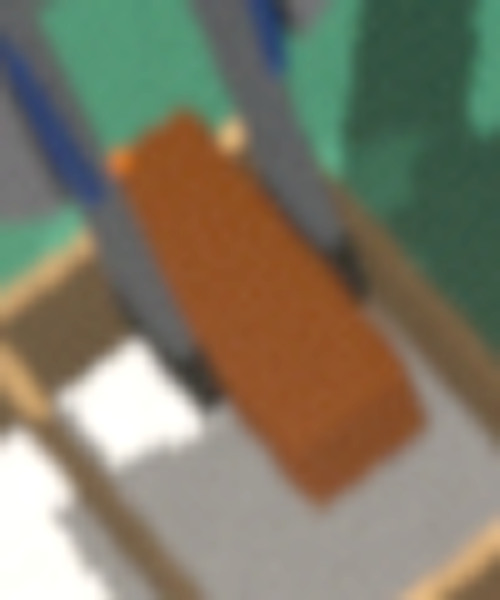

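>>> jog_arm --plan '[{"xyz": [-2, -2, 6], "twist": 0, "fingers": 170}, {"xyz": [-2, -2, 18], "twist": 0, "fingers": 170}, {"xyz": [-2, -2, 30], "twist": 0, "fingers": 170}, {"xyz": [-2, -2, 40], "twist": 0, "fingers": 170}, {"xyz": [-2, -2, 47], "twist": 0, "fingers": 170}, {"xyz": [-2, -2, 49], "twist": 0, "fingers": 170}, {"xyz": [-2, -2, 49], "twist": 0, "fingers": 170}]'

```text
time: 15.42
eef_pos: [0.5658, -0.1941, 0.0886]
eef_rot: [[-0.981, -0.193, -0.009], [-0.193, 0.981, -0.003], [0.009, -0.002, -1.0]]
contact_force: [-0.3, -0.2, -0.7]
gripper_width: 0.453
```

```bash
python3 go.py .5647 -.1935 .08 .193;python3 look.py y scene,150,240,70,70,8.5
```

```text
t 15.4167 p [ 0.5658 -0.1941  0.0886] yaw 0.1938 w 42.5 F [-0.3 -0.2 -0.7] tilt [-0.0088 -0.0034] j6 -2.28
-> [0.9 0.8 8.6] twist 0.001
```

View pics/y_scene.png

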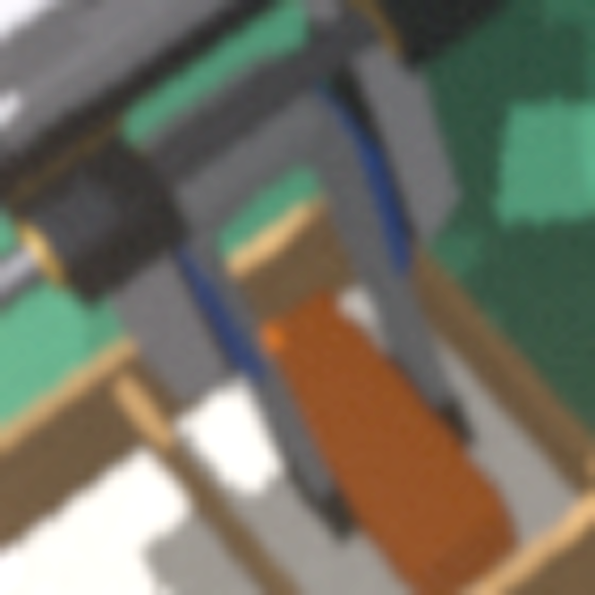

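Inside the compartment, centred well. Lower to the bottom in small steps.

>>> jog_arm --plan '[{"xyz": [1, 1, 3], "twist": 0, "fingers": 170}, {"xyz": [1, 1, 6], "twist": 0, "fingers": 170}, {"xyz": [1, 1, 8], "twist": 0, "fingers": 170}, {"xyz": [1, 1, 9], "twist": 0, "fingers": 170}, {"xyz": [1, 1, 9], "twist": 0, "fingers": 170}]'

```text
time: 15.88
eef_pos: [0.565, -0.1936, 0.0803]
eef_rot: [[-0.981, -0.193, -0.008], [-0.193, 0.981, -0.004], [0.008, -0.002, -1.0]]
contact_force: [-0.3, -0.5, -1.0]
gripper_width: 0.454
```

>>> jog_arm --plan '[{"xyz": [0, 0, 1], "twist": 0, "fingers": 170}, {"xyz": [0, 0, 2], "twist": 0, "fingers": 170}, {"xyz": [0, 0, 2], "twist": 0, "fingers": 170}]'

```text
time: 16.13
eef_pos: [0.5654, -0.1937, 0.0789]
eef_rot: [[-0.981, -0.193, -0.007], [-0.193, 0.981, -0.004], [0.008, -0.003, -1.0]]
contact_force: [-0.1, 0.9, 1.8]
gripper_width: 0.452
```

>>> jog_arm --plan '[{"xyz": [0, 0, 1], "twist": 0, "fingers": 170}, {"xyz": [0, 0, 2], "twist": 0, "fingers": 170}, {"xyz": [0, 0, 2], "twist": 0, "fingers": 170}]'

```text
time: 16.38
eef_pos: [0.5655, -0.1937, 0.0771]
eef_rot: [[-0.981, -0.193, -0.006], [-0.193, 0.981, -0.004], [0.007, -0.003, -1.0]]
contact_force: [0.3, 0.4, 2.2]
gripper_width: 0.456
```

>>> jog_arm --plan '[{"xyz": [0, 0, 0], "twist": 0, "fingers": 144}, {"xyz": [0, 0, 0], "twist": 0, "fingers": 140}, {"xyz": [0, 0, 0], "twist": 0, "fingers": 136}, {"xyz": [0, 0, 0], "twist": 0, "fingers": 132}, {"xyz": [0, 0, 0], "twist": 0, "fingers": 132}, {"xyz": [0, 0, 0], "twist": 0, "fingers": 132}]'

```text
time: 16.88
eef_pos: [0.5653, -0.1937, 0.0767]
eef_rot: [[-0.981, -0.193, -0.007], [-0.193, 0.981, -0.004], [0.008, -0.003, -1.0]]
contact_force: [-0.6, -0.9, -2.0]
gripper_width: 0.486
```

```bash
python3 go.py .5647 -.1935 .08 .193;python3 look.py z scene,150,240,70,70,8.5
```

```text
t 16.8833 p [ 0.5653 -0.1937  0.0767] yaw 0.1939 w 45.7 F [-0.6 -0.9 -2. ] tilt [-0.0069 -0.0043] j6 -2.28
-> [ 0.6  0.3 -3.3] twist 0.001
```

View pics/z_scene.png

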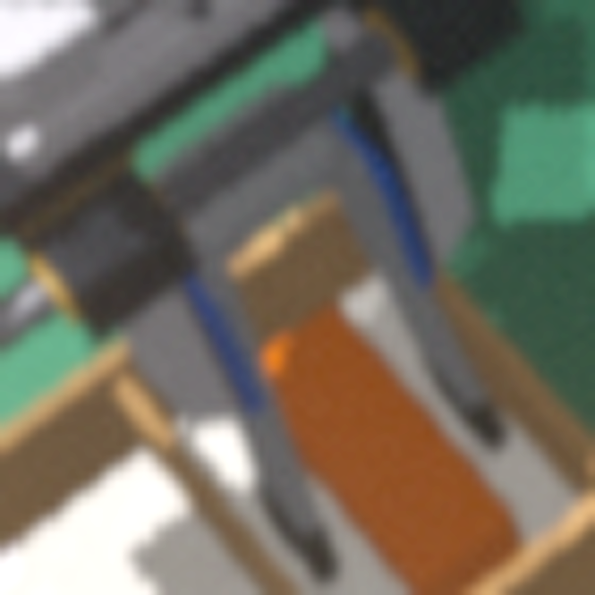

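>>> jog_arm --plan '[{"xyz": [0, 0, -8], "twist": 0, "fingers": 132}, {"xyz": [0, 0, -22], "twist": 0, "fingers": 132}, {"xyz": [0, 0, -45], "twist": 0, "fingers": 132}, {"xyz": [0, 0, -70], "twist": 0, "fingers": 132}, {"xyz": [0, 0, -88], "twist": 0, "fingers": 132}, {"xyz": [0, 0, -90], "twist": 0, "fingers": 132}]'

```text
time: 17.43
eef_pos: [0.5688, -0.1948, 0.1731]
eef_rot: [[-0.981, -0.193, 0.002], [-0.193, 0.981, -0.009], [0.0, -0.009, -1.0]]
contact_force: [0.3, -0.4, 0.9]
gripper_width: 0.487
```

```bash
python3 go.py .5476 .2521 .165 -.388 .546 0 .165 -.1
```

```text
t 17.4333 p [ 0.5688 -0.1948  0.1731] yaw 0.194 w 45.8 F [ 0.3 -0.4  0.9] tilt [ 0.0017 -0.0091] j6 -2.28
-> [-65.3 442.7   4. ] twist 0.582
-> [-15.2 195.6   6.3] twist 0.294
```

>>> jog_arm --plan '[{"xyz": [-1, 12, 2], "twist": 0, "fingers": 132}, {"xyz": [-3, 40, 3], "twist": 0.04, "fingers": 132}, {"xyz": [-6, 78, 4], "twist": 0.1, "fingers": 132}, {"xyz": [-9, 117, 5], "twist": 0.16, "fingers": 132}, {"xyz": [-12, 156, 5], "twist": 0.22, "fingers": 132}, {"xyz": [-16, 195, 5], "twist": 0.28, "fingers": 132}, {"xyz": [-24, 233, 5], "twist": 0.34, "fingers": 132}, {"xyz": [-32, 271, 5], "twist": 0.4, "fingers": 132}, {"xyz": [-40, 309, 5], "twist": 0.46, "fingers": 132}, {"xyz": [-48, 347, 5], "twist": 0.52, "fingers": 132}, {"xyz": [-55, 385, 5], "twist": 0.57, "fingers": 132}, {"xyz": [-60, 415, 5], "twist": 0.582, "fingers": 132}]'

```text
time: 18.43
eef_pos: [0.5458, 0.2271, 0.1629]
eef_rot: [[-0.926, 0.379, -0.0], [0.378, 0.926, -0.009], [-0.003, -0.008, -1.0]]
contact_force: [0.6, 0.1, -0.5]
gripper_width: 0.483
```

```bash
python3 go.py .5476 .2521 .165 -.388
```

```text
t 18.4333 p [0.5458 0.2271 0.1629] yaw -0.3882 w 45.4 F [ 0.6  0.1 -0.5] tilt [-0.0005 -0.009 ] j6 -0.97
-> [ 7.8 23.8 -2.4] twist -0.0
```

>>> jog_arm --plan '[{"xyz": [5, 15, 0], "twist": 0, "fingers": 132}, {"xyz": [8, 24, 0], "twist": 0, "fingers": 132}, {"xyz": [8, 24, 8], "twist": 0, "fingers": 132}, {"xyz": [8, 24, 25], "twist": 0, "fingers": 132}, {"xyz": [8, 24, 42], "twist": 0, "fingers": 132}, {"xyz": [8, 24, 48], "twist": 0, "fingers": 132}, {"xyz": [8, 24, 48], "twist": 0, "fingers": 132}]'

```text
time: 19.02
eef_pos: [0.5456, 0.2503, 0.1118]
eef_rot: [[-0.925, 0.38, -0.006], [0.38, 0.925, -0.01], [0.001, -0.012, -1.0]]
contact_force: [-0.8, -0.8, -0.3]
gripper_width: 0.482
```

```bash
python3 go.py .5476 .2521 .082 -.388; python3 look.py A scene,335,130,80,80,7.5
```

```text
t 19.0167 p [0.5456 0.2503 0.1118] yaw -0.3896 w 45.3 F [-0.8 -0.8 -0.3] tilt [-0.0056 -0.0105] j6 -0.93
-> [-1.2  2.8 29.7] twist -0.002
```

View pics/A_scene.png

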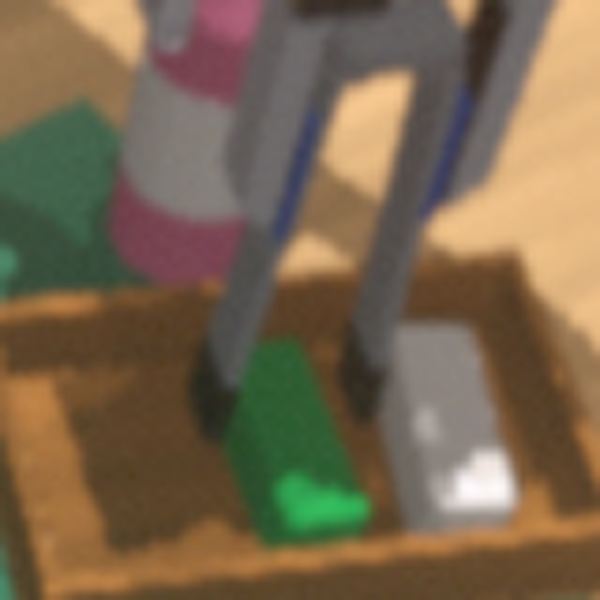

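>>> jog_arm --plan '[{"xyz": [-1, 1.5, 2], "twist": 0, "fingers": 132}, {"xyz": [-1, 1.5, 10], "twist": 0, "fingers": 132}, {"xyz": [-1, 1.5, 18], "twist": 0, "fingers": 132}, {"xyz": [-1, 1.5, 25], "twist": 0, "fingers": 132}, {"xyz": [-1, 1.5, 25], "twist": 0, "fingers": 132}]'

```text
time: 19.48
eef_pos: [0.5468, 0.2511, 0.0863]
eef_rot: [[-0.925, 0.38, -0.006], [0.38, 0.925, -0.011], [0.002, -0.012, -1.0]]
contact_force: [-1.4, 0.1, -1.9]
gripper_width: 0.482
```

```bash
python3 go.py .5476 .2521 .082 -.388; python3 look.py B scene,335,130,80,80,7.5
```

```text
t 19.4833 p [0.5468 0.2511 0.0863] yaw -0.3895 w 45.3 F [-1.4  0.1 -1.9] tilt [-0.0062 -0.0106] j6 -0.93
-> [-0.4  1.3  4.2] twist -0.002
```

View pics/B_scene.png

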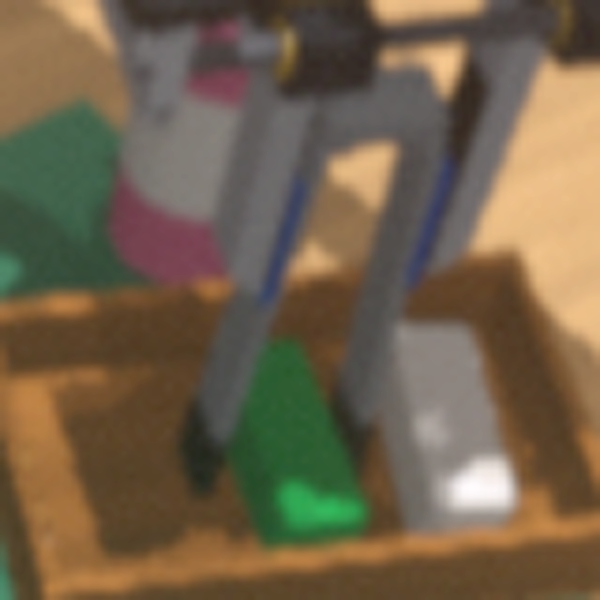

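>>> jog_arm --plan '[{"xyz": [0, 1, 3], "twist": 0, "fingers": 132}, {"xyz": [0, 1, 4.5], "twist": 0, "fingers": 132}, {"xyz": [0, 1, 4.5], "twist": 0, "fingers": 136}, {"xyz": [0, 1, 4.5], "twist": 0, "fingers": 140}, {"xyz": [0, 1, 4.5], "twist": 0, "fingers": 145}, {"xyz": [0, 1, 4.5], "twist": 0, "fingers": 150}, {"xyz": [0, 1, 4.5], "twist": 0, "fingers": 160}, {"xyz": [0, 1, 4.5], "twist": 0, "fingers": 170}, {"xyz": [0, 1, 4.5], "twist": 0, "fingers": 170}, {"xyz": [0, 1, 4.5], "twist": 0, "fingers": 170}]'

```text
time: 20.37
eef_pos: [0.5477, 0.2522, 0.0828]
eef_rot: [[-0.925, 0.38, -0.005], [0.38, 0.925, -0.01], [0.001, -0.011, -1.0]]
contact_force: [-0.1, -0.0, 0.4]
gripper_width: 0.452
```

```bash
python3 go.py; python3 look.py C scene,335,130,80,80,7.5
```

```text
t 20.3667 p [0.5477 0.2522 0.0828] yaw -0.3895 w 42.5 F [-0.1 -0.   0.4] tilt [-0.0049 -0.0103] j6 -0.93
```

View pics/C_scene.png

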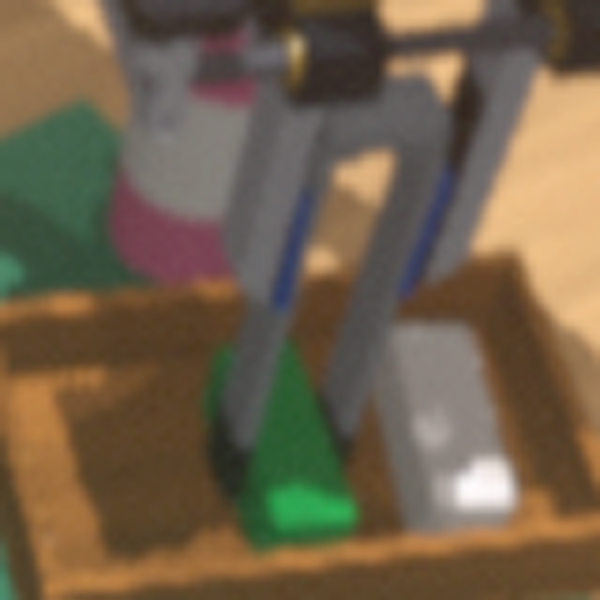

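Gripped (42.5 mm). Lift.

>>> jog_arm --plan '[{"xyz": [0, 0, -8], "twist": 0, "fingers": 170}, {"xyz": [0, 0, -20], "twist": 0, "fingers": 170}, {"xyz": [0, 0, -40], "twist": 0, "fingers": 170}, {"xyz": [0, 0, -65], "twist": 0, "fingers": 170}, {"xyz": [0, 0, -82], "twist": 0, "fingers": 170}, {"xyz": [0, 0, -85], "twist": 0, "fingers": 170}]'

```text
time: 20.92
eef_pos: [0.5508, 0.2538, 0.1733]
eef_rot: [[-0.925, 0.38, 0.003], [0.38, 0.925, -0.008], [-0.006, -0.006, -1.0]]
contact_force: [1.2, 0.9, -0.2]
gripper_width: 0.452
```

```bash
python3 go.py .546 0 .166 -.1  .5773 -.2583 .166 .193; python3 look.py D scene,330,90,90,95,6.3
```

```text
t 20.9167 p [0.5508 0.2538 0.1733] yaw -0.3894 w 42.5 F [ 1.2  0.9 -0.2] tilt [ 0.0033 -0.0082] j6 -0.93
-> [ -91.9 -236.6    9.4] twist -0.289
-> [-218.9 -463.6   11.6] twist -0.582
```

View pics/D_scene.png

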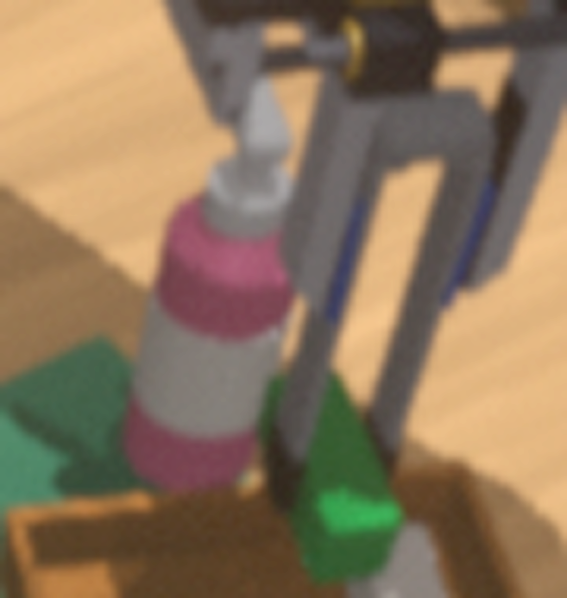

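>>> jog_arm --plan '[{"xyz": [-4, -10, 2], "twist": 0, "fingers": 170}, {"xyz": [-13, -34, 4], "twist": -0.03, "fingers": 170}, {"xyz": [-26, -67, 6], "twist": -0.08, "fingers": 170}, {"xyz": [-39, -101, 7], "twist": -0.13, "fingers": 170}, {"xyz": [-52, -135, 8], "twist": -0.18, "fingers": 170}, {"xyz": [-65, -169, 8], "twist": -0.23, "fingers": 170}, {"xyz": [-79, -203, 8], "twist": -0.28, "fingers": 170}, {"xyz": [-93, -237, 9], "twist": -0.33, "fingers": 170}, {"xyz": [-110, -269, 9], "twist": -0.38, "fingers": 170}, {"xyz": [-127, -301, 9], "twist": -0.43, "fingers": 170}, {"xyz": [-144, -333, 9], "twist": -0.48, "fingers": 170}, {"xyz": [-161, -365, 9], "twist": -0.53, "fingers": 170}]'

```text
time: 21.97
eef_pos: [0.5589, -0.1473, 0.1645]
eef_rot: [[-0.99, -0.142, -0.001], [-0.142, 0.99, -0.008], [0.002, -0.007, -1.0]]
contact_force: [0.1, -0.3, -1.7]
gripper_width: 0.453
```

```bash
python3 go.py .5773 -.2583 .166 .193
```

```text
t 21.9667 p [ 0.5589 -0.1473  0.1645] yaw 0.1425 w 42.6 F [ 0.1 -0.3 -1.7] tilt [-0.0013 -0.0077] j6 -2.16
-> [  -2.4 -112.5   -0.7] twist -0.05
```

>>> jog_arm --plan '[{"xyz": [0, -25, -1], "twist": -0.02, "fingers": 170}, {"xyz": [-1, -55, -1], "twist": -0.04, "fingers": 170}, {"xyz": [-2, -82, -1], "twist": -0.05, "fingers": 170}, {"xyz": [-2, -102, -1], "twist": -0.05, "fingers": 170}, {"xyz": [-2, -112, -1], "twist": -0.05, "fingers": 170}, {"xyz": [-2, -112, 10], "twist": -0.05, "fingers": 170}, {"xyz": [-2, -112, 22], "twist": -0.05, "fingers": 170}, {"xyz": [-2, -112, 28], "twist": -0.05, "fingers": 170}, {"xyz": [-2, -112, 28], "twist": -0.05, "fingers": 170}]'

```text
time: 22.72
eef_pos: [0.5749, -0.2556, 0.1336]
eef_rot: [[-0.981, -0.193, -0.006], [-0.193, 0.981, -0.004], [0.007, -0.003, -1.0]]
contact_force: [-0.5, 0.3, -1.1]
gripper_width: 0.453
```

```bash
python3 go.py .5773 -.2583 .08 .193; python3 ov.py E 110 230 110 130 5 .571 -.2259 .193 .0765
```

```text
t 22.7167 p [ 0.5749 -0.2556  0.1336] yaw 0.1939 w 42.6 F [-0.5  0.3 -1.1] tilt [-0.0063 -0.0041] j6 -2.36
-> [-2.2 -3.  53.6] twist 0.001
```

View pics/E.png

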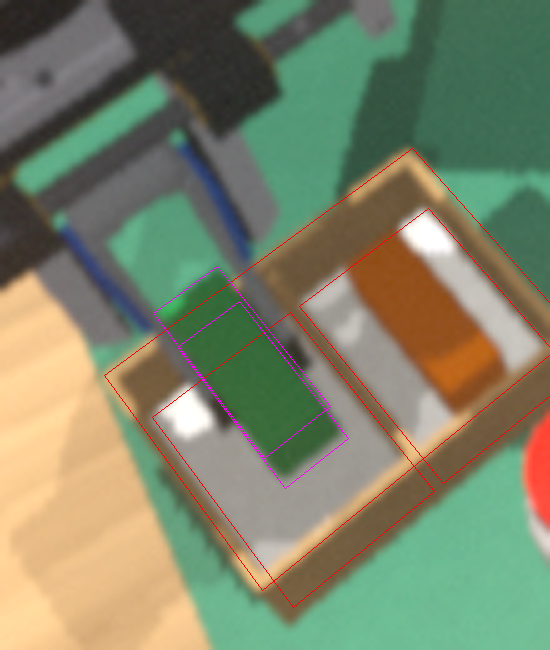

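>>> jog_arm --plan '[{"xyz": [-2, -2, 6], "twist": 0, "fingers": 170}, {"xyz": [-2, -2, 18], "twist": 0, "fingers": 170}, {"xyz": [-2, -2, 30], "twist": 0, "fingers": 170}, {"xyz": [-2, -2, 40], "twist": 0, "fingers": 170}, {"xyz": [-2, -2, 46], "twist": 0, "fingers": 170}, {"xyz": [-2, -2, 48], "twist": 0, "fingers": 170}, {"xyz": [-2, -2, 48], "twist": 0, "fingers": 170}]'

```text
time: 23.35
eef_pos: [0.5773, -0.2576, 0.0861]
eef_rot: [[-0.981, -0.193, -0.006], [-0.193, 0.981, -0.004], [0.007, -0.003, -1.0]]
contact_force: [-0.7, 0.3, -1.6]
gripper_width: 0.455
```

```bash
python3 go.py .5773 -.2583 .08 .193; python3 look.py F scene,120,250,70,70,8.5
```

```text
t 23.35 p [ 0.5773 -0.2576  0.0861] yaw 0.1939 w 42.8 F [-0.7  0.3 -1.6] tilt [-0.0058 -0.0045] j6 -2.36
-> [ 0.1 -0.6  6.1] twist 0.001
```

View pics/F_scene.png

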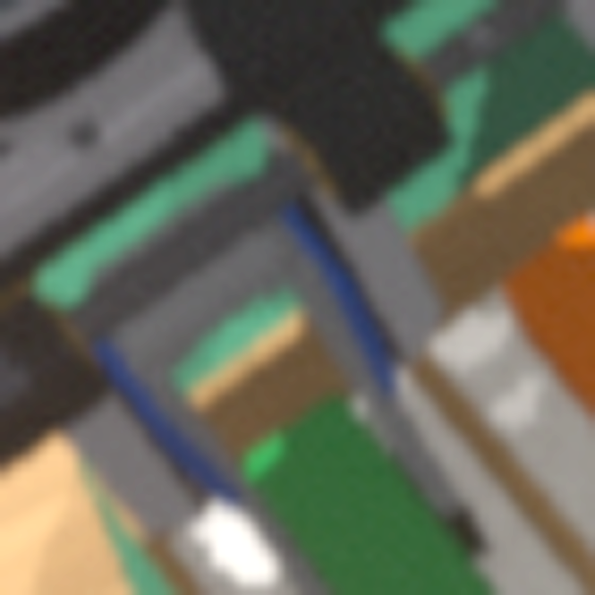

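>>> jog_arm --plan '[{"xyz": [0, -1, 3], "twist": 0, "fingers": 170}, {"xyz": [0, -1, 5], "twist": 0, "fingers": 170}, {"xyz": [0, -1, 6], "twist": 0, "fingers": 170}, {"xyz": [0, -1, 7], "twist": 0, "fingers": 170}, {"xyz": [0, -1, 7], "twist": 0, "fingers": 170}]'

```text
time: 23.82
eef_pos: [0.5781, -0.2591, 0.0803]
eef_rot: [[-0.981, -0.193, -0.004], [-0.193, 0.981, -0.005], [0.005, -0.005, -1.0]]
contact_force: [-0.1, 1.1, 0.7]
gripper_width: 0.457
```

>>> jog_arm --plan '[{"xyz": [0, 0, 1], "twist": 0, "fingers": 170}, {"xyz": [0, 0, 2], "twist": 0, "fingers": 170}, {"xyz": [0, 0, 2], "twist": 0, "fingers": 170}]'

```text
time: 24.07
eef_pos: [0.5784, -0.2591, 0.0787]
eef_rot: [[-0.981, -0.193, -0.004], [-0.193, 0.981, -0.006], [0.005, -0.005, -1.0]]
contact_force: [-0.6, 0.2, 1.7]
gripper_width: 0.452
```

>>> jog_arm --plan '[{"xyz": [0, 0, 1], "twist": 0, "fingers": 170}, {"xyz": [0, 0, 1], "twist": 0, "fingers": 170}, {"xyz": [0, 0, 1], "twist": 0, "fingers": 144}, {"xyz": [0, 0, 1], "twist": 0, "fingers": 140}, {"xyz": [0, 0, 1], "twist": 0, "fingers": 136}, {"xyz": [0, 0, 1], "twist": 0, "fingers": 132}, {"xyz": [0, 0, 1], "twist": 0, "fingers": 132}, {"xyz": [0, 0, 1], "twist": 0, "fingers": 132}]'

```text
time: 24.73
eef_pos: [0.5781, -0.2591, 0.0772]
eef_rot: [[-0.981, -0.193, -0.004], [-0.193, 0.981, -0.005], [0.005, -0.005, -1.0]]
contact_force: [-0.2, 0.1, -0.6]
gripper_width: 0.486
```

```bash
python3 go.py; python3 look.py G scene,120,250,80,80,7.5
```

```text
t 24.7333 p [ 0.5781 -0.2591  0.0772] yaw 0.1938 w 45.7 F [-0.2  0.1 -0.6] tilt [-0.0041 -0.0055] j6 -2.36
```

View pics/G_scene.png

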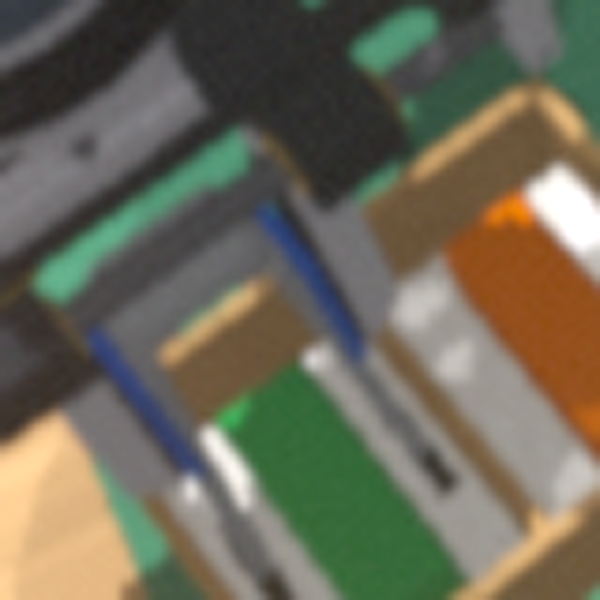

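Green released on the floor. Lift.

>>> jog_arm --plan '[{"xyz": [0, 0, -8], "twist": 0, "fingers": 132}, {"xyz": [0, 0, -22], "twist": 0, "fingers": 132}, {"xyz": [0, 0, -45], "twist": 0, "fingers": 132}, {"xyz": [0, 0, -70], "twist": 0, "fingers": 132}, {"xyz": [0, 0, -90], "twist": 0, "fingers": 132}, {"xyz": [0, 0, -92], "twist": 0, "fingers": 132}]'

```text
time: 25.28
eef_pos: [0.5814, -0.2604, 0.1762]
eef_rot: [[-0.981, -0.193, 0.005], [-0.193, 0.981, -0.011], [-0.002, -0.012, -1.0]]
contact_force: [-0.1, -0.9, 0.5]
gripper_width: 0.486
```

```bash
python3 go.py .4745 -.0195 .165 -.24; python3 look.py H scene,100,220,130,130,4.5
```

```text
t 25.2833 p [ 0.5814 -0.2604  0.1762] yaw 0.194 w 45.7 F [-0.1 -0.9  0.5] tilt [ 0.0046 -0.0114] j6 -2.36
-> [ 58.5 257.1   8. ] twist 0.434
```

View pics/H_scene.png

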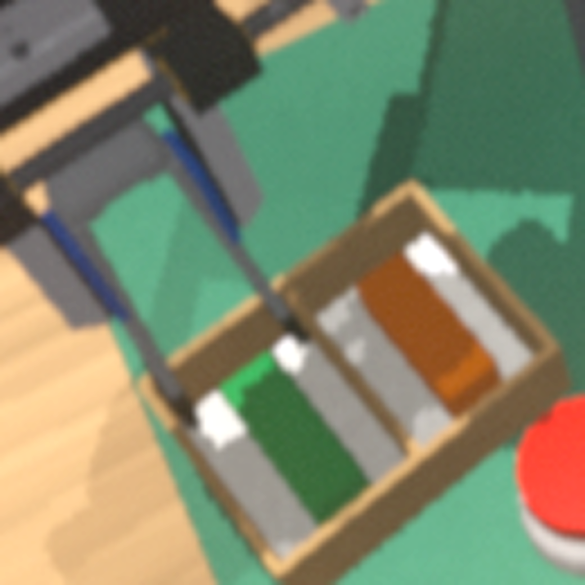

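>>> jog_arm --plan '[{"xyz": [4, 15, 2], "twist": 0.02, "fingers": 132}, {"xyz": [11, 47, 4], "twist": 0.07, "fingers": 132}, {"xyz": [19, 82, 6], "twist": 0.13, "fingers": 132}, {"xyz": [27, 118, 7], "twist": 0.19, "fingers": 132}, {"xyz": [35, 153, 8], "twist": 0.25, "fingers": 132}, {"xyz": [43, 188, 8], "twist": 0.31, "fingers": 132}, {"xyz": [50, 220, 8], "twist": 0.37, "fingers": 132}, {"xyz": [56, 243, 8], "twist": 0.42, "fingers": 132}, {"xyz": [58, 257, 8], "twist": 0.436, "fingers": 132}, {"xyz": [58, 257, 8], "twist": 0.436, "fingers": 132}, {"xyz": [58, 257, 8], "twist": 0.436, "fingers": 132}]'

```text
time: 26.25
eef_pos: [0.4736, -0.0186, 0.1626]
eef_rot: [[-0.971, 0.238, 0.001], [0.238, 0.971, -0.01], [-0.004, -0.009, -1.0]]
contact_force: [0.2, -0.6, -1.3]
gripper_width: 0.481
```

```bash
python3 go.py .475 -.0204 .145 -.243
```

```text
t 26.25 p [ 0.4736 -0.0186  0.1626] yaw -0.2403 w 45.2 F [ 0.2 -0.6 -1.3] tilt [ 0.0013 -0.0099] j6 -1.6
-> [-1.8 -1.2 17.6] twist 0.003
```

>>> jog_arm --plan '[{"xyz": [-1.5, -1, 8], "twist": 0.003, "fingers": 132}, {"xyz": [-1.5, -1, 18], "twist": 0.003, "fingers": 132}, {"xyz": [-1.5, -1, 22], "twist": 0.003, "fingers": 132}, {"xyz": [-1.5, -1, 22], "twist": 0.003, "fingers": 132}]'

```text
time: 26.58
eef_pos: [0.4736, -0.0205, 0.1383]
eef_rot: [[-0.97, 0.242, -0.003], [0.242, 0.97, -0.009], [0.001, -0.009, -1.0]]
contact_force: [-0.5, 0.0, -0.9]
gripper_width: 0.483
```

```bash
python3 go.py .4743 -.0204 .12 -.243;python3 look.py I scene,210,140,80,95,6.3 top,240,210,80,70,8
```

```text
t 26.5833 p [ 0.4736 -0.0205  0.1383] yaw -0.2444 w 45.4 F [-0.5  0.  -0.9] tilt [-0.0028 -0.0088] j6 -1.6
-> [-0.7  0.4 18.3] twist -0.001
```

View pics/I_scene.png

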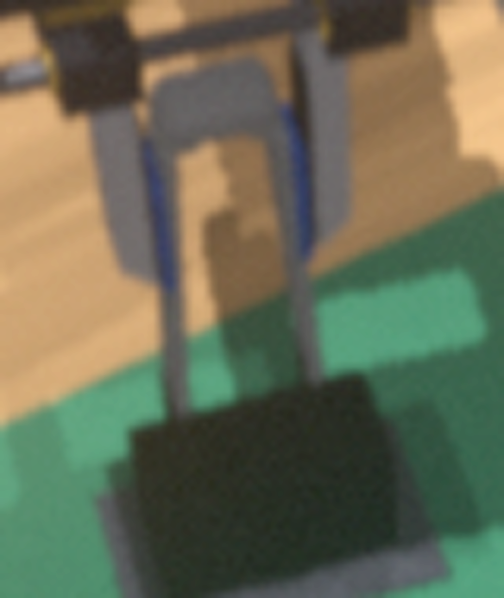

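View pics/I_top.png

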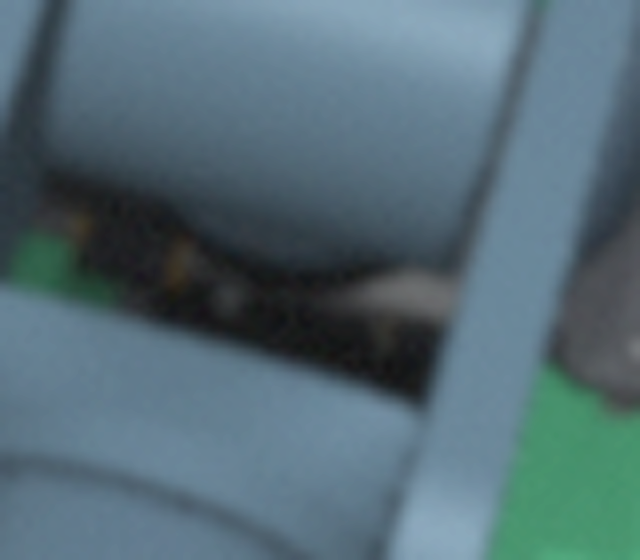

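>>> jog_arm --plan '[{"xyz": [-0.5, 0, 5], "twist": 0, "fingers": 132}, {"xyz": [-0.5, 0, 10], "twist": 0, "fingers": 132}, {"xyz": [-0.5, 0, 15], "twist": 0, "fingers": 132}, {"xyz": [-0.5, 0, 18], "twist": 0, "fingers": 132}]'

```text
time: 27.02
eef_pos: [0.4747, -0.0207, 0.1211]
eef_rot: [[-0.97, 0.242, -0.001], [0.242, 0.97, -0.009], [-0.001, -0.009, -1.0]]
contact_force: [0.4, -0.1, -1.7]
gripper_width: 0.485
```

```bash
python3 go.py .4735 -.0204 .075 -.243;python3 look.py J scene,210,140,80,95,6.3
```

```text
t 27.0167 p [ 0.4747 -0.0207  0.1211] yaw -0.244 w 45.6 F [ 0.4 -0.1 -1.7] tilt [-0.0009 -0.0092] j6 -1.6
-> [ 1.3  0.4 46.1] twist -0.001
```

View pics/J_scene.png

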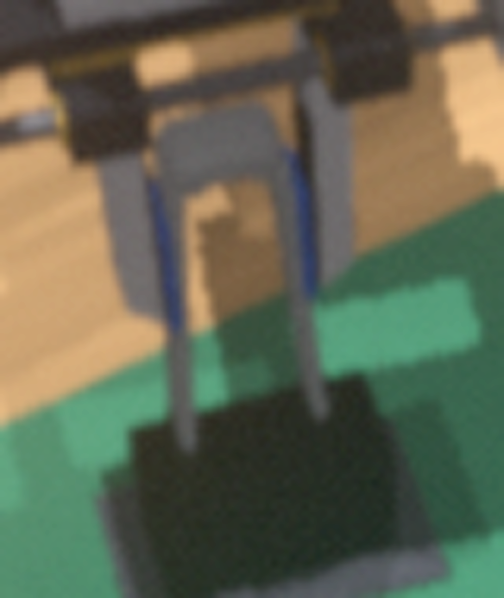

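>>> jog_arm --plan '[{"xyz": [1, 0, 8], "twist": 0, "fingers": 132}, {"xyz": [1, 0, 18], "twist": 0, "fingers": 132}, {"xyz": [1, 0, 28], "twist": 0, "fingers": 132}, {"xyz": [1, 0, 36], "twist": 0, "fingers": 132}, {"xyz": [1, 0, 40], "twist": 0, "fingers": 132}, {"xyz": [1, 0, 42], "twist": 0, "fingers": 132}, {"xyz": [1, 0, 43], "twist": 0, "fingers": 132}]'

```text
time: 27.65
eef_pos: [0.4731, -0.0207, 0.0772]
eef_rot: [[-0.97, 0.242, -0.002], [0.242, 0.97, -0.009], [0.0, -0.009, -1.0]]
contact_force: [-0.4, -0.5, -0.6]
gripper_width: 0.483
```

>>> jog_arm --plan '[{"xyz": [0, 0, 1], "twist": 0, "fingers": 132}, {"xyz": [0, 0, 2], "twist": 0, "fingers": 132}, {"xyz": [0, 0, 2], "twist": 0, "fingers": 132}]'

```text
time: 27.9
eef_pos: [0.4733, -0.0208, 0.0753]
eef_rot: [[-0.97, 0.242, -0.002], [0.242, 0.97, -0.009], [-0.0, -0.009, -1.0]]
contact_force: [-0.5, -0.1, -0.5]
gripper_width: 0.484
```

>>> jog_arm --plan '[{"xyz": [0, 0, 1], "twist": 0, "fingers": 132}, {"xyz": [0, 0, 2], "twist": 0, "fingers": 132}, {"xyz": [0, 0, 2], "twist": 0, "fingers": 132}]'

```text
time: 28.15
eef_pos: [0.4746, -0.021, 0.0749]
eef_rot: [[-0.97, 0.242, 0.001], [0.242, 0.97, -0.009], [-0.003, -0.009, -1.0]]
contact_force: [-1.6, 0.3, 5.1]
gripper_width: 0.485
```

Floor contact. Open slowly.

>>> jog_arm --plan '[{"xyz": [0, 0, 0], "twist": 0, "fingers": 128}, {"xyz": [0, 0, 0], "twist": 0, "fingers": 122}, {"xyz": [0, 0, 0], "twist": 0, "fingers": 116}, {"xyz": [0, 0, 0], "twist": 0, "fingers": 108}, {"xyz": [0, 0, 0], "twist": 0, "fingers": 95}, {"xyz": [0, 0, 0], "twist": 0, "fingers": 80}, {"xyz": [0, 0, 0], "twist": 0, "fingers": 60}, {"xyz": [0, 0, 0], "twist": 0, "fingers": 40}, {"xyz": [0, 0, 0], "twist": 0, "fingers": 40}]'

```text
time: 28.9
eef_pos: [0.4746, -0.021, 0.0749]
eef_rot: [[-0.97, 0.242, 0.0], [0.242, 0.97, -0.009], [-0.003, -0.009, -1.0]]
contact_force: [-0.1, 0.6, 1.4]
gripper_width: 0.831
```

```bash
python3 go.py;python3 look.py K scene,210,140,80,95,6.3
```

```text
t 28.9 p [ 0.4746 -0.021   0.0749] yaw -0.2441 w 78.1 F [-0.1  0.6  1.4] tilt [ 0.0005 -0.0092] j6 -1.6
```

View pics/K_scene.png

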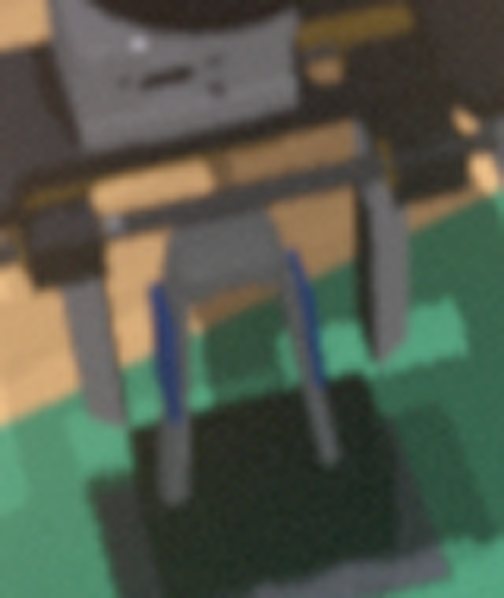

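Tongs stand in the holder. Retract straight up, then aside.

>>> jog_arm --plan '[{"xyz": [0, 0, -15], "twist": 0, "fingers": 40}, {"xyz": [0, 0, -40], "twist": 0, "fingers": 20}, {"xyz": [0, 0, -70], "twist": 0, "fingers": 0}, {"xyz": [0, 0, -105], "twist": 0, "fingers": 0}, {"xyz": [0, 0, -140], "twist": 0, "fingers": 0}, {"xyz": [0, 0, -175], "twist": 0, "fingers": 0}, {"xyz": [0, 0, -190], "twist": 0, "fingers": 0}, {"xyz": [0, 20, -190], "twist": 0, "fingers": 0}, {"xyz": [0, 50, -190], "twist": 0, "fingers": 0}, {"xyz": [0, 85, -190], "twist": 0, "fingers": 0}, {"xyz": [0, 120, -190], "twist": 0, "fingers": 0}, {"xyz": [0, 120, -190], "twist": 0, "fingers": 0}]'

```text
time: 29.95
eef_pos: [0.5038, 0.1015, 0.2636]
eef_rot: [[-0.972, 0.237, 0.0], [0.237, 0.972, -0.007], [-0.002, -0.007, -1.0]]
contact_force: [0.1, 0.0, 0.7]
gripper_width: 1.003
```

>>> jog_arm --plan '[{"xyz": [20, 20, -20], "twist": 0, "fingers": 0}, {"xyz": [30, 50, -30], "twist": 0, "fingers": 0}, {"xyz": [40, 85, -30], "twist": 0, "fingers": 0}, {"xyz": [50, 120, -30], "twist": 0, "fingers": 0}, {"xyz": [60, 155, -30], "twist": 0, "fingers": 0}, {"xyz": [70, 190, -30], "twist": 0, "fingers": 0}, {"xyz": [80, 220, -30], "twist": 0, "fingers": 0}, {"xyz": [80, 220, -30], "twist": 0, "fingers": 0}, {"xyz": [80, 220, -30], "twist": 0, "fingers": 0}]'

```text
time: 30.7
eef_pos: [0.4777, 0.335, 0.2914]
eef_rot: [[-0.972, 0.234, -0.0], [0.234, 0.972, -0.008], [-0.002, -0.008, -1.0]]
contact_force: [-0.5, -0.1, -0.0]
gripper_width: 0.999
```

```bash
python3 go.py;python3 look.py L scene,110,80,340,290,2.3 top,100,130,320,170,2.5
```

```text
t 30.7 p [0.4777 0.335  0.2914] yaw -0.2367 w 93.9 F [-0.5 -0.1 -0. ] tilt [-0.0002 -0.0083] j6 -0.91
```

View pics/L_scene.png

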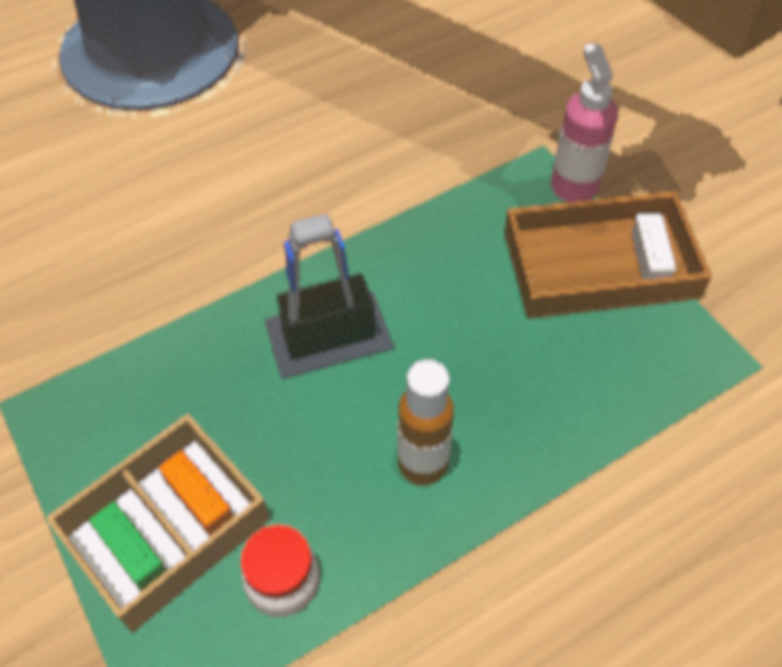

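View pics/L_top.png

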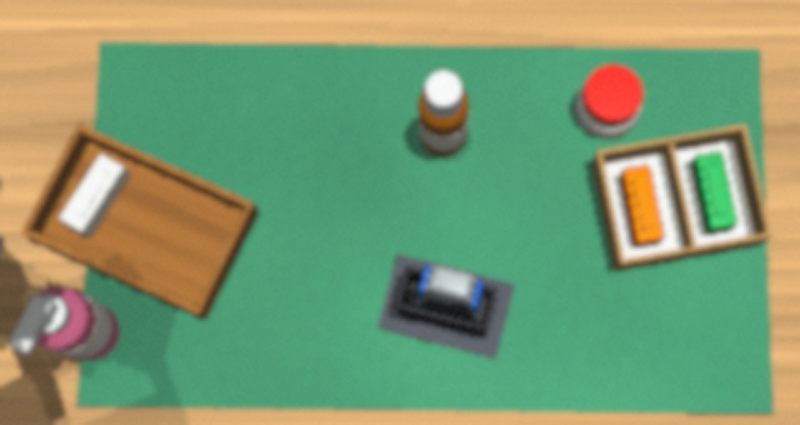

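```bash
python3 - <<'E'
from cell import bot
import numpy as np
print(np.abs(bot.get_obs()["qd"]).max()); print(bot.sign_off())
E
```

```text
0.015088192466410308
the job is handed in; nothing more can be done
None
```

The job is done and handed in at about 31 s of the 67 s allowed; the sign-off reports no verdict.

I took the tongs from the holder and packed the orange bar in the +y compartment and the green bar in the -y compartment. Each bar was lowered until the wrist force showed floor contact (about 2 N) before release. The tongs were then stood back in the holder, which they reached with about 5 N of floor contact.

- **Final check:** both cameras show each bar lying flat in its own compartment, and the tongs upright in the holder. By eye, the white bar, lotion, spray and jar are where they started. The gripper was clear of everything, with no contact force.
- **Disagreement found:** the TCP height reads about 39 mm lower than the tool description implies. I noticed it in the images, where the fingertips appeared too high. I confirmed it by touching the fingertips lightly (about 5 N) to the empty mat between holder and crate. After that I worked with heights relative to the gripped tongs.
- **Smaller deviations:** the reported tool tilt drifted by up to about 0.012 rad. The two cameras differed by about 2 mm in x. Neither caused any problem.

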